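# Lock the oil stone in its sloping stand with the cam key

### The arm

A 6-joint arm with a two-finger parallel gripper is mounted at the origin on a cart in front of the work surface, level with it; the furniture and walls round the work are solid. World frame = base frame: x ahead of the robot, y to its left, z up, the work surface at z = 0. Lengths are in m, angles in rad, forces in N, time in s.
With the tool pointing down it reaches from about 0.25 to 0.8 m from the base axis. Payload 3.9 kg.
Tool frame: the origin (TCP) lies on the centre line of the jaws, within the pads' length; the fingertips stand 19 mm ahead of it and the grasp point (between the pads) is the TCP; z points along the fingers, y is the direction in which the jaws open and shut (so a half turn about z gives the same grasp; the last joint's range is limited). The gripper opens to 85 mm and grips with 20 to 120 N. Pads are 22 mm wide; open, the fingers measure 114 mm over their backs; the gripper's body (76 mm by 85 mm) begins 54 mm behind the grasp point. The pads swing forward as they close: fully open they stand 13 mm farther back than shut.
Start: joints at [1.224, 0.26, -0.138, 1.173, 0, 1.571], TCP at [0.178, 0.494, 0.25] pointing down, gripper open.
Joint ranges: [-2.78, 2.78], [-0.83, 1.72], [-1.28, 1.37], [-1.9, 2.12], [-1.57, 1.48], [-3.14, 3.14]. Speed limits (rad/s): [2.57, 2.57, 3.14, 3.14, 3.14, 3.14].

### API

Orientations are given as a rotation vector (axis times angle).
In Python, from workcell import manip gives the robot as it stands.
- The arm moves only by the tool carry_out, never from a script. Its argument "plan" is a list that holds one entry, the list of rows, each a list of 7 numbers: the shift along the tool's x, y, z in m, then the turn, a rotation vector about the tool's x, y, z in rad, then the opening, from -1 (shut) to 1 (fully open). A call has 1 to 10 rows; each row shifts and turns the commanded pose from where the row before left it, along the tool's axes as they then stand; what a row does not reach is not made up. A row lasts 1/8 s, in which the tool goes at most 62.5 mm and 10.7 degrees, less where a joint would pass 70% of its speed; a pose out of reach is approached as far as the arm can. A call is refused whole if a number of a shift passes 0.0625 or a number of a turn 0.188, either way. A call with a gripper value outside its range is refused whole. The fingers move at their own pace and stop on an object; "squeeze" is the grip in N (left out, the last holds). Time passes only in rows, so rows that do not move let the fingers close. It gives the time, the measured TCP pose, the force and the opening at its end, in the units of the state.
- manip.state(): the state, without advancing time (a new reading comes with each control period).
- manip.read_camera(name): name is "side" or "top"; returns the picture (384x512x3 uint8, blue, green, red); there is no depth.
- manip.camera_params(name): a dict with "K" (3x3 intrinsics, pixels), "extrinsics" (4x4, takes a point from camera to world coordinates). Camera axes: x right, y up, looking along -z (the intrinsics and any distortion apply to the point x, -y, -z); pixel columns grow to the right and rows downward; lengths in m; the calibration is good to about 2 mm. A picture is of the moment at which its call begins. camera_params takes no time and is no camera call.
- manip.job_done(): hands the job in, once; it reports no verdict.
The state is a dict: "clock": time; "joints": joint angles; "joint_vel": joint speeds; "joint_torque": joint torques, N m; "ee_pos": TCP position; "eef_rot": TCP orientation; "ft_force": force on the tool from outside, world axes, zero at the start; "ft_torque": the same for the moment, N m; "opening": finger opening in m.
Only numpy, scipy, OpenCV 4.12 (cv2) and the standard library are available. Lean on these libraries where they do the work, as an engineer would, in place of code of your own. Each camera call takes 0.05 s, during which the arm holds its last target.

### The job

Lock the loose oil stone in its sloping stand: take the red wing key out of its wooden block, feel its blade home into the slot of the stand's cam, and turn it clockwise until the cam stops and the jaw grips the stone. Then draw the key and stand it back in its block, upright and fully down. Leave the stone lying in its place on the stand, and do not disturb the oil can, the loupe or the pliers.

Things in the scene. Friction and masses are not known exactly. Their poses are not given: they have to be found in the camera images.
- stand: Green sloping stone stand fixed to the bench, base 190 x 180 mm, 115 mm high at its high side. Origin under it on the bench; x away from the robot, y toward its high (left) side, z up. The bed slopes 28 degrees, down to the right. On it the oil stone lies lengthwise up the slope between a fixed steel rail (far side) and an aluminium jaw (near side); nearest the robot is the round dark cam housing.
- cam_mouth (a point): Centre of the open mouth of the cam housing's collar, 95 mm above the bench. z points out of it along the cam's axis, square to the bed, so it leans 28 degrees from vertical toward the stand's low side; x up the slope; y away from the stone. The collar is 47 mm wide outside; its bore is 25 mm, flaring to 31 mm over the top 6 mm.
- cam_housing: The housing; origin on the bed below cam_mouth, same axes. 9 mm below the mouth a brass cam head with a slot straight across (9.6 mm wide, 13 mm deep) fills the bore. It is stiff to turn (0.1 N m) and stays put. Slot direction is not given: at the start its line lies 55 to 110 degrees anticlockwise of x (seen from outside); turned clockwise to its stop it lies along x.
- slot_floor (a point): Centre of the floor of the cam's slot, 22 mm below cam_mouth along the cam's axis; axes as cam_mouth. The key is home when its tip is here.
- clamp_jaw: Aluminium jaw, 56 x 12 x 17 mm, on the near side of the stone; it creeps toward the stone as the cam turns clockwise and grips it as the cam comes to its stop. Origin: middle of the foot of its gripping face; axes as cam_mouth. At the start it stands 0.4 to 1.4 mm short of the stone.
- stone_mid (a point): Brown and grey oil stone, 150 x 50 x 25 mm, 0.42 kg, lying loose on the sloping bed. The point is its centre; x along its length up the slope, z out of the bed.
- stone_place (a point): Where the stone's centre is when the stone lies in its place on the stand; axes as stand.
- key_handle (a point): Key with a flat red wing handle: wing 56 mm wide (x), 13 mm thick (y), 44 mm high (z); the point is the wing's centre. The key is 100 mm long and weighs about 0.16 kg; z runs from the blade's tip to the wing. At the start it stands upright in its wooden block.
- key_tip (a point): Tip of the key's steel blade, 78 mm below key_handle. Blade 22 mm wide along x (in the plane of the wing), 7.2 mm thick along y, nose bevelled to 4 mm over the last 6 mm. 34 mm above the tip is a flange 36 mm wide, 5 mm thick: it rests on the block's top, and ends 12 mm above cam_mouth when the key is home. Fits the slot either way round.
- key_block_hole0 (a point): Centre of the mouth of the square hole, 28 x 28 mm and 40 mm deep, in the top of the key's block: a beech block of 75 x 110 mm, 45 mm high, fixed to the bench. z up.
- oil_can: Brass pin oiler, 55 mm wide, 120 mm high, standing on the bench; origin under its centre. Not to be disturbed.
- loupe: Black eye loupe, 35 mm wide, 36 mm high, on the bench; origin under its centre. Not to be disturbed.
- pliers: Red-handled pliers, 128 x 52 x 12 mm, lying flat; origin under the middle. Not to be disturbed.

How it is judged:
By the outcome, as a careful person would: the job done as asked, in the order asked, and still so for the second after the job is handed in, with the robot touching nothing.
It also fails if it takes over 67 s, if anything falls off the work surface, if the arm or the gripper's body presses on something with over 40 N, if the wrist force passes 120 N, or if a joint passes its speed limit or range.

## Working session

There is one attempt and no reset: what is moved stays moved. The work goes in short steps, Python scripts to look and compute and a tool call to move; the robot and the scene stay as the last step left them, time stands still between calls to the robot, and variables do not carry over. Pictures are saved under pics/ and viewed, and the job is handed in when it is done.

Besides the shell and the picture viewer there is one more tool, called after ">>>" as name([rows], argument=value, ...), one row to a line, values as JSON. carry_out: Moves the arm, as the interface text tells. Its arguments: {"type":"object","properties":{"plan":{"type":"array","items":{"type":"array","items":{"type":"array","items":{"type":"number"}}}},"squeeze":{"type":"number"}},"required":["plan"]}

```bash
mkdir -p pics; python3 - <<'E'
from workcell import manip
import cv2,numpy as np
for n in("side","top"):
    im=np.array(manip.read_camera(n)); cv2.imwrite(f"pics/{n}0.png",im)
    p=manip.camera_params(n); print(n,np.round(p["K"],1).tolist(),np.round(p["extrinsics"],4).tolist(),[k for k in p])
print(manip.state())
E
```

```text
side [[415.5, 0.0, 255.8], [0.0, 415.5, 198.5], [0.0, 0.0, 1.0]] [[-0.9852, 0.0831, -0.1502, 0.3619], [-0.1713, -0.5265, 0.8327, 0.9895], [-0.0099, 0.8461, 0.5329, 0.6838], [0.0, 0.0, 0.0, 1.0]] ['K', 'extrinsics']
top [[474.8, 0.0, 258.5], [0.0, 474.8, 191.0], [0.0, 0.0, 1.0]] [[-0.0142, 0.998, -0.0616, 0.4239], [-0.9999, -0.0136, 0.0106, 0.0825], [0.0097, 0.0617, 0.998, 1.2952], [0.0, 0.0, 0.0, 1.0]] ['K', 'extrinsics']
{'clock': 0.1, 'joints': array([ 1.22402676e+00,  2.60601207e-01, -1.39233635e-01,  1.17272621e+00,
       -2.87969287e-05,  1.57082732e+00]), 'joint_vel': array([ 0.0004075 , -0.00168459,  0.00468585,  0.00143065,  0.00023903,
        0.00111613]), 'joint_torque': array([ 6.58284607e-04, -4.06508303e+01,  2.54527116e+01,  1.01301796e-02,
        7.13479903e-05, -5.47742587e-06]), 'ee_pos': array([0.178236  , 0.49319485, 0.24955954]), 'eef_rot': array([-5.41979360e-01, -3.09420763e+00,  2.73802912e-03]), 'ft_force': array([-0.21443995,  0.44577324,  0.75082797]), 'ft_torque': array([-0.06344173, -0.0497985 , -0.07274307]), 'opening': 0.0856809639818238}
```

View pics/side0.png

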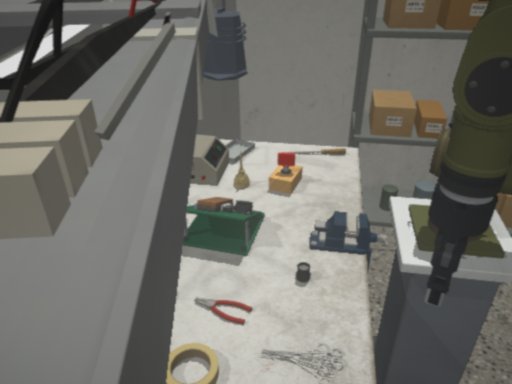

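View pics/top0.png

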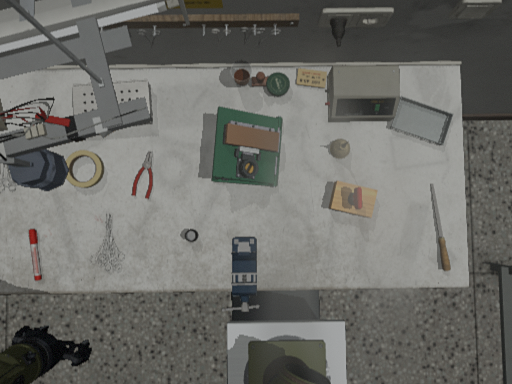

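```bash
python3 - <<'E'
import cv2,numpy as np
t=cv2.imread("pics/top0.png");s=cv2.imread("pics/side0.png")
def z(im,c0,c1,r0,r1,k):return cv2.resize(im[r0:r1,c0:c1],None,fx=k,fy=k,interpolation=cv2.INTER_CUBIC)
cv2.imwrite("pics/tz_stand.png",z(t,205,290,100,195,6))
cv2.imwrite("pics/tz_block.png",z(t,325,385,170,225,10))
cv2.imwrite("pics/sz_stand.png",z(s,175,275,185,260,8))
cv2.imwrite("pics/sz_block.png",z(s,260,310,140,200,9))
E
```

```text
(no output)
```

View pics/tz_stand.png

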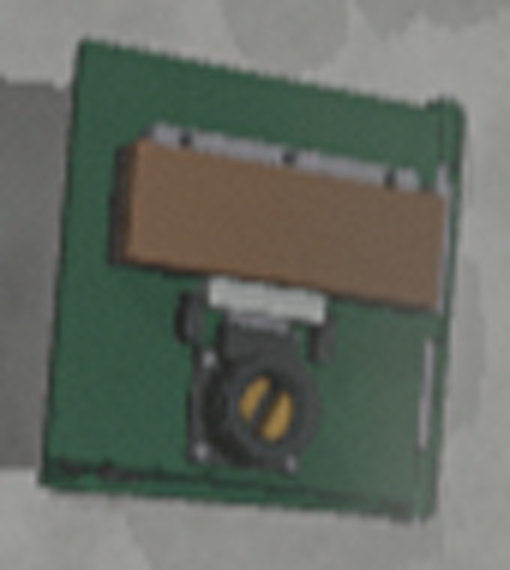

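View pics/tz_block.png

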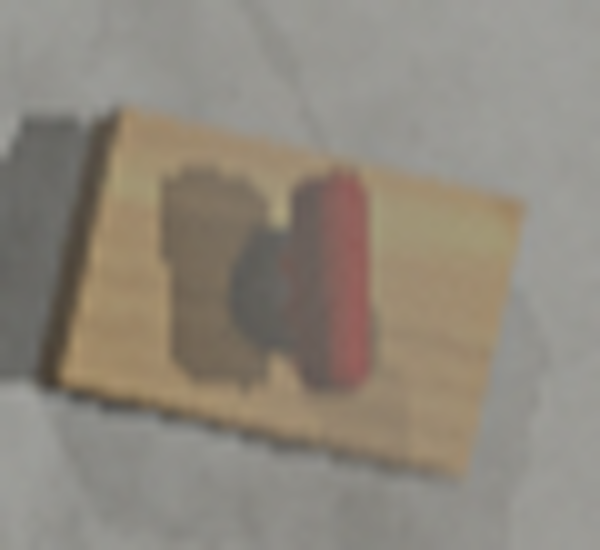

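View pics/sz_stand.png

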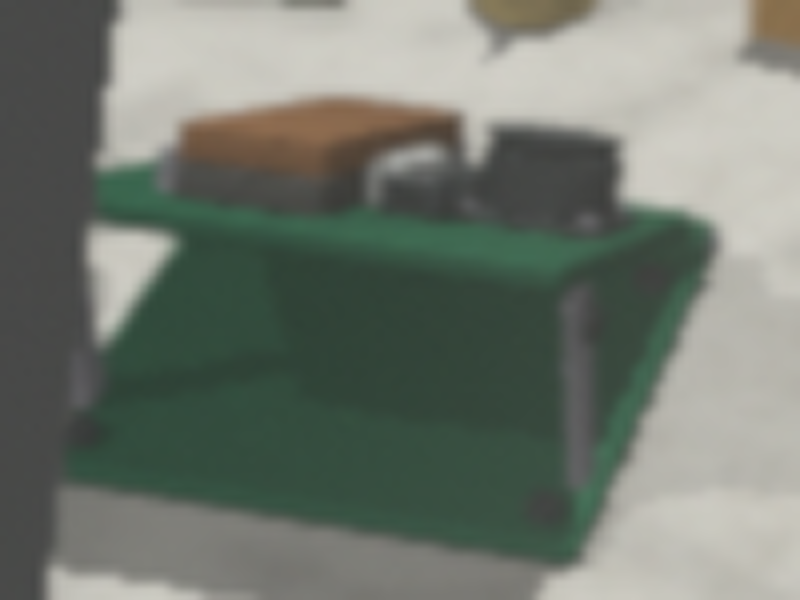

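View pics/sz_block.png

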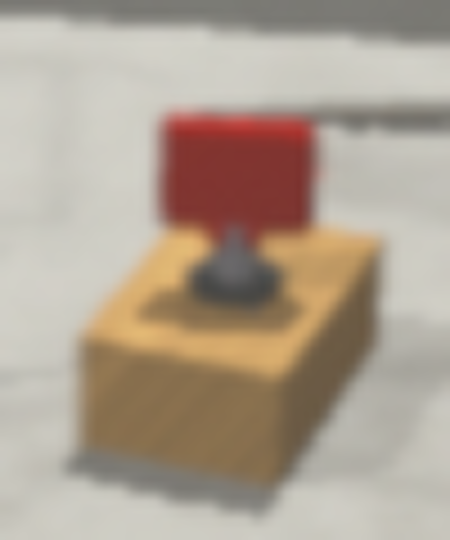

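```bash
cat > h.py <<'E'
import cv2,numpy as np
from workcell import manip
P={n:manip.camera_params(n) for n in("side","top")}
def ray(n,u,v):
    K=np.array(P[n]["K"]);E=np.array(P[n]["extrinsics"])
    d=np.linalg.inv(K)@np.array([u,v,1.]); d=np.array([d[0],-d[1],-d[2]])
    return E[:3,3],E[:3,:3]@d
def onz(n,u,v,z):
    o,d=ray(n,u,v); return o+d*(z-o[2])/d[2]
def tri(uvs,uvt):
    o1,d1=ray("side",*uvs);o2,d2=ray("top",*uvt)
    t=np.linalg.lstsq(np.c_[d1,-d2],o2-o1,rcond=None)[0]
    a=o1+d1*t[0];b=o2+d2*t[1];return (a+b)/2,a-b
def proj(n,p):
    K=np.array(P[n]["K"]);E=np.array(P[n]["extrinsics"])
    c=E[:3,:3].T@(np.array(p)-E[:3,3]); q=K@np.array([c[0],-c[1],-c[2]]);return q[:2]/q[2]
def zoom(im,c0,c1,r0,r1,k,f):
    cv2.imwrite(f,cv2.resize(im[r0:r1,c0:c1],None,fx=k,fy=k,interpolation=cv2.INTER_CUBIC))
E
python3 - <<'E'
from h import *
for n in("top","side"):
    im=cv2.imread(f"pics/{n}0.png").astype(int)
    c0,c1,r0,r1=(325,385,170,225) if n=="top" else (260,310,140,200)
    sub=im[r0:r1,c0:c1]
    b,g,r=sub[...,0],sub[...,1],sub[...,2]
    if n=="top":
        m=((r-g)>35)&((g-b)<25)
    else: m=((r-g)>60)&((g-b)<25)
    m8=m.astype(np.uint8)
    ys,xs=np.nonzero(m8); print(n,m8.sum(),xs.mean()+c0,ys.mean()+r0,cv2.minAreaRect(np.c_[xs+c0,ys+r0].astype(np.float32)))
    for y in range(ys.min()-1,ys.max()+2):
        print(y+r0,' '.join(f"{int(v):3d}" for v in (r-g)[y,xs.min()-1:xs.max()+2]), xs.min()-1+c0)
E
```

```text
top 57 359.9473684210526 197.94736842105263 ((360.0, 197.5), (19.0, 2.0), 90.0)
187  27  30  26  18  17 358
188  34  44  44  25  17 358
189  35  45  47  33  14 358
190  35  43  48  35  10 358
191  35  42  47  36   9 358
192  34  43  48  37   9 358
193  35  42  47  40  10 358
194  32  43  50  41  12 358
195  33  41  49  43  15 358
196  32  41  49  44  17 358
197  34  41  49  43  16 358
198  32  40  51  43  16 358
199  31  41  52  43  16 358
200  33  40  51  45  16 358
201  32  40  52  45  15 358
202  33  41  51  44  15 358
203  33  41  52  42  14 358
204  32  43  51  43  16 358
205  32  42  51  43  16 358
206  31  41  52  43  16 358
207  30  36  44  38  15 358
208  18  25  30  25  16 358
side 184 286.10869565217394 158.5326086956522 ((286.5, 159.0), (12.0, 15.0), 90.0)
152  25  44  47  43  42  36  29  29  30  30  26  24  24  24  22  18  10   6 278
153  54  87  95  97 100 100  97  99 103 104  93  88  87  87  85  71  44  16 278
154  60  94 105 108 108 111 111 113 116 117 113 111 112 114 115 108  69  23 278
155  52  78  85  86  86  86  87  88  89  90  90  91  90  94  98  96  64  25 278
1
[... 178 characters left out ...]
  77  76  76  76  76  76  75  75  76  74  74  71  50  26 278
159  54  73  76  76  76  76  76  75  75  74  75  74  75  75  74  70  49  29 278
160  55  73  76  76  76  76  76  75  75  74  75  74  74  74  73  69  42  17 278
161  55  72  75  75  74  75  74  74  74  74  73  73  73  73  73  67  37  11 278
162  54  71  74  74  74  75  73  74  73  74  72  73  73  72  73  66  35  10 278
163  48  68  73  73  73  74  73  72  72  72  72  72  71  72  71  65  35  10 278
164  36  55  64  65  69  73  72  64  63  69  72  70  68  69  68  61  37  17 278
165  29  44  51  54  60  69  65  45  40  59  68  60  56  56  56  52  43  34 278
166  35  43  46  49  52  55  51  27  25  47  56  48  47  46  46  46  45  43 278
```

```bash
python3 - <<'E'
from h import *
# top face right edge (-y edge) of wing at z=.111
a=onz("top",361.25,190,.111);b=onz("top",361.6,205,.111);print(a,b,np.degrees(np.arctan2((a-b)[1],(a-b)[0])))
# ends and centre
t0=onz("top",360,187.1,.111);t1=onz("top",360,207.9,.111);print(t0,t1,(t0+t1)/2)
# side: upper back/ front edges
for v in(152.4,155.0):
    print("side",onz("side",278.0,v,.111),onz("side",294.2,v,.111))
# wing centre from side, plane at wing front face: centre pix
o=onz("side",286.1,153.8,.111);print("side topface centre",o, tri((286.1,153.8),(359.9,197.5)))
# block corners
k=[(122,107),(525,205),(465,475),(60,388)]
C=[onz("top",325+(x+.5)/10-.5,170+(y+.5)/10-.5,.045) for x,y in k]
for c in C:print(c)
for i in range(4):
    d=C[(i+1)%4]-C[i];print(np.linalg.norm(d),np.degrees(np.arctan2(d[1],d[0])))
print("blk",sum(C)/4)
E
```

```text
[ 0.49591374 -0.18755411  0.111     ] [ 0.45834205 -0.18739325  0.111     ] -0.24531501774936335
[ 0.50323472 -0.18461698  0.111     ] [ 0.4511534  -0.18318681  0.111     ] [ 0.47719406 -0.1839019   0.111     ]
side [ 0.50084033 -0.18343599  0.111     ] [ 0.45071493 -0.1911023   0.111     ]
side [ 0.4985178  -0.16523561  0.111     ] [ 0.44899042 -0.17282656  0.111     ]
side topface centre [ 0.47467116 -0.1773961   0.111     ] (array([ 0.47634299, -0.18451486,  0.10749114]), array([-1.95199530e-03, -1.63548493e-04, -5.11066937e-05]))
[ 0.52665815 -0.13835543  0.045     ]
[ 0.4992275 -0.2444774  0.045    ]
[ 0.42816796 -0.22651174  0.045     ]
[ 0.45257597 -0.12017124  0.045     ]
0.1096098206997154 -104.49273783926142
0.07329544940191876 165.81149750283595
0.1091056956511946 77.0729809011211
0.07628128948857633 -13.791143690057355
blk [ 0.4766574  -0.18237895  0.045     ]
```

```bash
python3 - <<'E'
from h import *
t=cv2.imread("pics/top0.png");s=cv2.imread("pics/side0.png")
zoom(t,232,264,150,182,18,"pics/tz_cam.png")
zoom(s,228,262,190,220,18,"pics/sz_cam.png")
# brass pixels
sub=t[150:182,232:264].astype(int);b,g,r=sub[...,0],sub[...,1],sub[...,2]
for y in range(12,26):print(y+150,' '.join(f"{v:3d}" for v in (r-b)[y,6:22]),' | ',' '.join(f"{v:3d}" for v in r[y,6:22]))
print("cols from 238")
E
```

```text
162  -3  -3   1  -1   0   1  -1  -4  -5  -1   4   6  -2  -2  -2  -1  |   62  63  48  44  43  47  58  62  61  56  57  49  45  51  54  63
163  -3   0  -1  -1  -2   1  -4  -4   0  28  51  38   2  -1   0   0  |   63  58  42  41  49  52  60  61  58  82 109  89  45  44  54  54
164  -2   0   0   0  -3  -3  -2   1  38  62  71  39   2  -2   2  -1  |   62  49  42  45  58  57  63  61  96 125 137  97  45  43  53  52
165  -1   1   0  -2  -1  -5  -5  18  65  74  55  13   5  16  35   1  |   60  44  43  44  56  61  60  72 130 138 120  75  50  60  83  53
166  -2   2  -1   0  -1  -5  -1  43  74  71  22  -1  16  36  66  25  |   58  43  40  52  45  62  64 101 139 135  88  58  60  84 127  81
167  -1   1  -1   0  -1  -5   5  59  72  53   2   9  28  57  76  38  |   58  41  44  50  44  64  71 117 139 121  66  59  72 114 146  95
168  -2  -1   1   0  -1  -5   2  50  63  22  -1  21  45  70  76  37  |   53  42  45  46  48  65  68 107 127  87  59  66  94 139 146  96
169  -1   0   0   0  -1  -4   0  28  38  -1  10  30  59  75  74  26  |   54  40  43  44  46  64  62  82 102  65  59  74 121 145 143  87
170  -3   1  -1   0  -2  -2  -4   6   7  -1  22  47  72  76  65  12  |   61  43  39  44  57  60  63  65  68  62  65  96 139 148 132  70
171  -2   2   1  -2  -2  -1  -3  -3  -2   9  31  62  76  76  42  -1  |   66  47  42  45  53  56  66  60  61  57  76 121 147 144 105  61
172  -2  -1  -1   0  -1   0  -2  -3  -4   6  22  51  61  51  11  -3  |   63  48  43  43  46  46  62  65  61  55  72 110 131 113  75  57
173  -2  -2   2   2   0   0  -2  -2  -3  -3   3  13  23   6  -4  -3  |   74  55  42  38  44  44  49  63  65  60  63  72  85  61  60  61
174  -4  -3  -1   1  -1   1  -1  -1   0  -4  -4  -4  -2  -5  -4  -2  |  106  83  55  45  39  41  46  51  61  66  65  59  61  60  65  66
175  -3  -3  -2  -2   0   1   0   0  -1  -2  -2  -4  -2  -3  -2  -3  |  118  89  62  55  41  43  41  44  53  65  63  65  68  66  67  69
cols from 238
```

View pics/tz_cam.png

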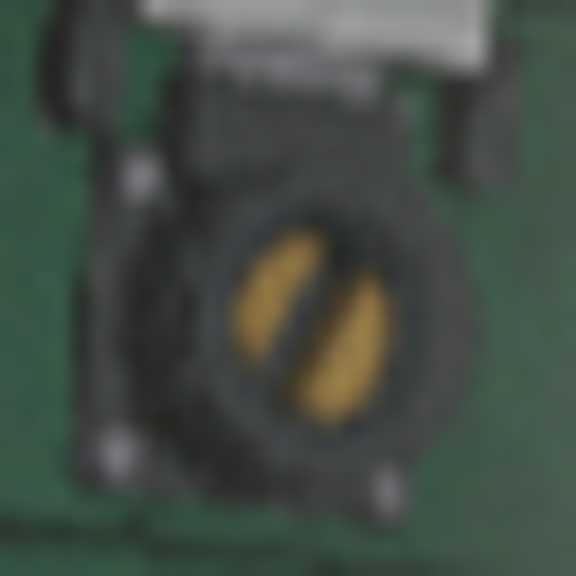

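View pics/sz_cam.png

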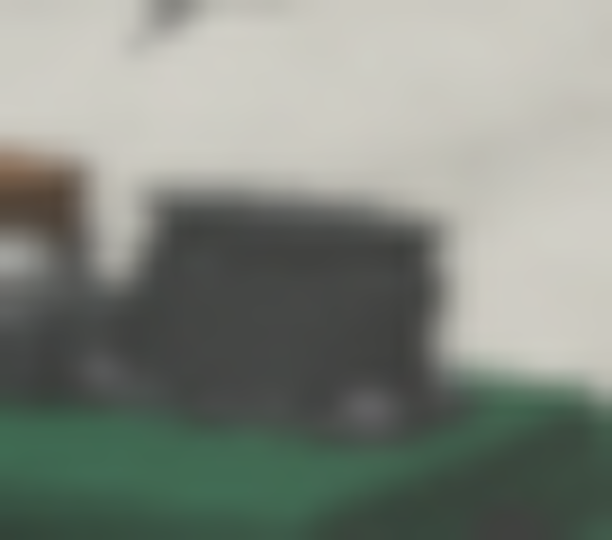

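```bash
cat >> h.py <<'E'
def axes(yaw):
    c,s=np.cos(yaw),np.sin(yaw)
    X=np.array([-s,c,0.]); F=np.array([c,s,0.])  # stand y (left), stand x (away)
    a=np.radians(28)
    z=-X*np.sin(a)+np.array([0,0,np.cos(a)]); x=X*np.cos(a)+np.array([0,0,np.sin(a)]); return np.c_[x,-F,z]
E
python3 - <<'E'
from h import *
A=axes(np.radians(-5))
print("top ring",onz("top",250.1,167.55,.095))
br=onz("top",248.9,167.7,.095-.009*np.cos(np.radians(28)));print("brass->",br+.009*A[:,2])
print("side",onz("side",244.0,201.1,.095)); print(tri((244,201.1),(250.4,167.6)))
# stand yaw : stone/rail edges on tilted planes, from tz_stand zoom (x6, off 205,100)
g=lambda x,y:(205+(x+.5)/6-.5,100+(y+.5)/6-.5)
def onplane(n,uv,p,nn):
    o,d=ray(n,*uv);return o+d*((p-o)@nn)/(d@nn)
for yaw in(-3,-5,-7,-9):
    A=axes(np.radians(yaw));m=np.array([.40,.10,.095])
    o=[onplane("top",g(*q),m,A[:,2]) for q in[(135,140),(445,192),(130,262),(438,305)]]
    ds=[A.T@(o[0]-o[1]),A.T@(o[2]-o[3])]
    print(yaw,[np.degrees(np.arctan2(d[1],d[0])) for d in ds],[np.linalg.norm(d) for d in ds])
for q,z in[((42,488),.0),((430,518),0),((85,40),.115),((42,488),.115),((462,105),.01),((435,518),.01)]:
    print(q,z,onz("top",*g(*q),z))
# slot line
A=axes(np.radians(-5))
for a,b in[((330,225),(260,365)),((345,265),(285,400)),((335,250),(282,385))]:
    k=lambda x,y:(232+(x+.5)/18-.5,150+(y+.5)/18-.5)
    p,q=[onplane("top",k(*w),br,A[:,2]) for w in(a,b)]
    d=A.T@(q-p);print("slot",np.degrees(np.arctan2(d[1],d[0])))
E
```

```text
top ring [0.55785774 0.09011835 0.095     ]
brass-> [0.55803164 0.08903209 0.095     ]
side [0.55618509 0.08713319 0.095     ]
(array([0.55665877, 0.08922249, 0.09638087]), array([-0.0017922 , -0.00025448, -0.00020135]))
-3 [np.float64(-1.2241569865561857), np.float64(-0.9285610546840163)] [np.float64(0.14998905415702624), np.float64(0.14837980624692831)]
-5 [np.float64(0.5430332763158247), np.float64(0.8375042633260151)] [np.float64(0.14939470590182474), np.float64(0.14789988893568506)]
-7 [np.float64(2.304120244188521), np.float64(2.5989844229054517)] [np.float64(0.14876624884308462), np.float64(0.1473844769270476)]
-9 [np.float64(4.0601104874625875), np.float64(4.356860080651154)] [np.float64(0.1481053444292822), np.float64(0.14683496188765396)]
(42, 488) 0.0 [0.53312407 0.19648896 0.        ]
(430, 518) 0 [0.51702931 0.01985712 0.        ]
(85, 40) 0.115 [0.71165447 0.16681855 0.115     ]
(42, 488) 0.115 [0.52342236 0.18636673 0.115     ]
(462, 105) 0.01 [0.70515263 0.00259737 0.01      ]
(435, 518) 0.01 [0.51627935 0.01807762 0.01      ]
slot 65.97164240636492
slot 68.62435227766625
slot 71.30698612864741
```

```bash
cat >> h.py <<'E'
from scipy.spatial.transform import Rotation as Ro
def cur():
    s=manip.state();return np.array(s["ee_pos"]),Ro.from_rotvec(s["eef_rot"]),s
def rows(p,R,tp,tR,n,op):
    "equal-turn rows in tool axes, rounded; prints JSON and final residual"
    w=(R.inv()*tR).as_rotvec()/n; w=np.round(w,4); out=[]
    q,Q=p.copy(),R
    for i in range(n):
        d=Q.inv().apply((tp-q)/(n-i)); d=np.round(d,4)
        q=q+Q.apply(d); Q=Q*Ro.from_rotvec(w); out.append([*map(float,d),*map(float,w),op])
    print(str(out).replace(' ',''))
    print("max",max(np.linalg.norm(o[:3]) for o in out),np.degrees(np.linalg.norm(w)),"resid",np.round(q-tp,4),np.degrees((Q.inv()*tR).magnitude()))
    return q,Q
def down(h):  # tool pointing down, tool y at heading h (deg)
    h=np.radians(h);y=np.array([np.cos(h),np.sin(h),0]);z=np.array([0,0,-1.]);return Ro.from_matrix(np.c_[np.cross(y,z),y,z])
def camR(yaw_deg,phi):  # tool pose with key x (tool x line) at phi in cam frame, tool y = phi-90.. (heading ~85+phi-90)
    A=axes(np.radians(yaw_deg));f=np.radians(phi-90)
    y=A@np.array([np.cos(f),np.sin(f),0]);z=-A[:,2];return Ro.from_matrix(np.c_[np.cross(y,z),y,z])
E
python3 - <<'E'
from h import *
p,R,s=cur();print(R.as_matrix().round(3))
q,Q=rows(p,R,np.array([.45,.15,.27]),down(82),8,1.)
rows(q,Q,np.array([.4765,-.182,.19]),down(91),9,1.)
E
```

```text
[[-0.94   0.34  -0.001]
 [ 0.34   0.94  -0.002]
 [-0.    -0.002 -1.   ]]
[[-0.0465,-0.0288,-0.0025,-0.0002,-0.0,-0.0259,1.0],[-0.0458,-0.03,-0.0025,-0.0002,-0.0,-0.0259,1.0],[-0.045,-0.0312,-0.0025,-0.0002,-0.0,-0.0259,1.0],[-0.0441,-0.0323,-0.0025,-0.0002,-0.0,-0.0259,1.0],[-0.0433,-0.0335,-0.0025,-0.0002,-0.0,-0.0259,1.0],[-0.0424,-0.0346,-0.0026,-0.0002,-0.0,-0.0259,1.0],[-0.0415,-0.0356,-0.0025,-0.0002,-0.0,-0.0259,1.0],[-0.0406,-0.0367,-0.0026,-0.0002,-0.0,-0.0259,1.0]]
max 0.05481505267716159 1.484004932574477 resid [-0.  0. -0.] 0.012846522150161846
[[-0.0081,-0.0361,0.0089,-0.0,-0.0,-0.0175,1.0],[-0.0074,-0.0363,0.0089,-0.0,-0.0,-0.0175,1.0],[-0.0068,-0.0364,0.0089,-0.0,-0.0,-0.0175,1.0],[-0.0061,-0.0365,0.0089,-0.0,-0.0,-0.0175,1.0],[-0.0055,-0.0366,0.0089,-0.0,-0.0,-0.0175,1.0],[-0.0049,-0.0367,0.0089,-0.0,-0.0,-0.0175,1.0],[-0.0042,-0.0367,0.0089,-0.0,-0.0,-0.0175,1.0],[-0.0036,-0.0368,0.0089,-0.0,-0.0,-0.0175,1.0],[-0.0029,-0.0369,0.0088,-0.0,-0.0,-0.0175,1.0]]
max 0.03810065616232875 1.0026761414789407 resid [-0.  0.  0.] 0.02856832328102795
```

>>> carry_out([
  [[-0.046, -0.029, -0.003, 0, 0, -0.026, 1], [-0.046, -0.03, -0.003, 0, 0, -0.026, 1], [-0.045, -0.031, -0.003, 0, 0, -0.026, 1], [-0.044, -0.032, -0.003, 0, 0, -0.026, 1], [-0.043, -0.033, -0.002, 0, 0, -0.026, 1], [-0.042, -0.035, -0.002, 0, 0, -0.026, 1], [-0.042, -0.036, -0.002, 0, 0, -0.026, 1], [-0.041, -0.037, -0.002, 0, 0, -0.026, 1]],
])

```text
clock: 1.1
ee_pos: [0.4508, 0.1488, 0.2701]
eef_rot: [-0.217, -3.134, -0.0]
ft_force: [0.9, 0.1, 0.1]
opening: 0.0851
```

```bash
python3 - <<'E'
from h import *
p,R,s=cur();print(p,s["joints"].round(3),s["ft_force"],s["clock"])
rows(p,R,np.array([.4765,-.182,.17]),down(91),9,1.)
E
```

```text
[0.45077599 0.14883044 0.27011738] [ 0.319  0.166 -0.21   1.195  0.     0.457] [0.93434742 0.12355932 0.09397779] 1.1
[[-0.0079,-0.036,0.0111,0.0,-0.0,-0.0173,1.0],[-0.0073,-0.0362,0.0111,0.0,-0.0,-0.0173,1.0],[-0.0066,-0.0363,0.0111,0.0,-0.0,-0.0173,1.0],[-0.006,-0.0364,0.0111,0.0,-0.0,-0.0173,1.0],[-0.0054,-0.0365,0.0111,0.0,-0.0,-0.0173,1.0],[-0.0048,-0.0365,0.0111,0.0,-0.0,-0.0173,1.0],[-0.0041,-0.0366,0.0112,0.0,-0.0,-0.0173,1.0],[-0.0035,-0.0367,0.0111,0.0,-0.0,-0.0173,1.0],[-0.0028,-0.0368,0.0112,0.0,-0.0,-0.0173,1.0]]
max 0.03856838083197167 0.9912169855763242 resid [-0. -0. -0.] 0.02551764517629006
```

>>> carry_out([
  [[-0.008, -0.036, 0.011, 0, 0, -0.0175, 1], [-0.007, -0.036, 0.011, 0, 0, -0.0175, 1], [-0.007, -0.036, 0.011, 0, 0, -0.0175, 1], [-0.006, -0.036, 0.011, 0, 0, -0.0175, 1], [-0.005, -0.037, 0.011, 0, 0, -0.0175, 1], [-0.005, -0.037, 0.011, 0, 0, -0.0175, 1], [-0.004, -0.037, 0.011, 0, 0, -0.0175, 1], [-0.004, -0.037, 0.011, 0, 0, -0.0175, 1], [-0.003, -0.037, 0.011, 0, 0, -0.0175, 1], [0, 0, 0, 0, 0, 0, 1]],
])

```text
clock: 2.35
ee_pos: [0.4758, -0.1832, 0.17]
eef_rot: [0.024, -3.14, -0.001]
ft_force: [-0.5, 1.0, 0.6]
opening: 0.0855
```

```bash
python3 - <<'E'
from h import *
p,R,s=cur();print(p,s["joints"].round(3),s["ft_force"],s["clock"],np.degrees((R.inv()*down(91)).as_rotvec()))
rows(p,R,np.array([.4763,-.182,.087]),down(91),4,1.)
t=np.array(manip.read_camera("top"));cv2.imwrite("pics/top1.png",t)
sd=np.array(manip.read_camera("side"));cv2.imwrite("pics/side1.png",sd)
zoom(t,310,410,150,230,7,"pics/t1.png");zoom(sd,235,335,110,200,6,"pics/s1.png")
E
```

```text
[ 0.47583719 -0.18318967  0.17001372] [-0.367  0.285 -0.322  0.966 -0.    -0.382] [-0.51069345  1.04598967  0.56307427] 2.35 [ 0.0265952  -0.11022859 -0.13348678]
[[-0.0002,0.0003,0.0208,0.0001,-0.0005,-0.0006,1.0],[-0.0001,0.0003,0.0207,0.0001,-0.0005,-0.0006,1.0],[-0.0001,0.0003,0.0208,0.0001,-0.0005,-0.0006,1.0],[-0.0002,0.0003,0.0207,0.0001,-0.0005,-0.0006,1.0]]
max 0.02080312476528466 0.04511474190336548 resid [0. 0. 0.] 0.006981425816139109
```

View pics/t1.png

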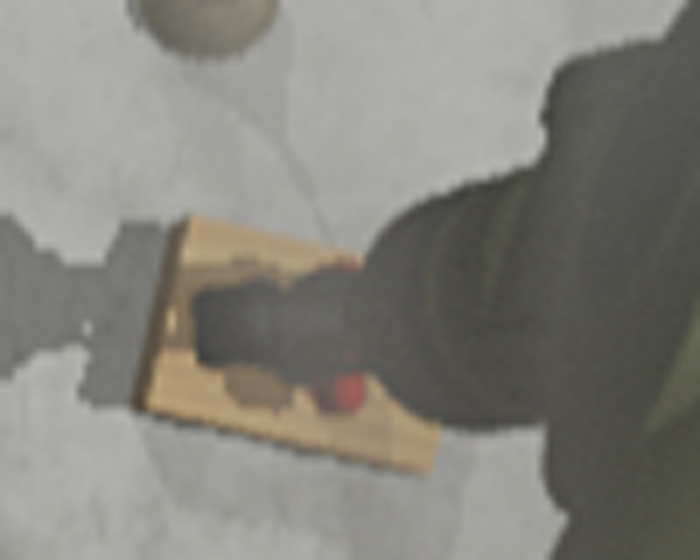

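View pics/s1.png

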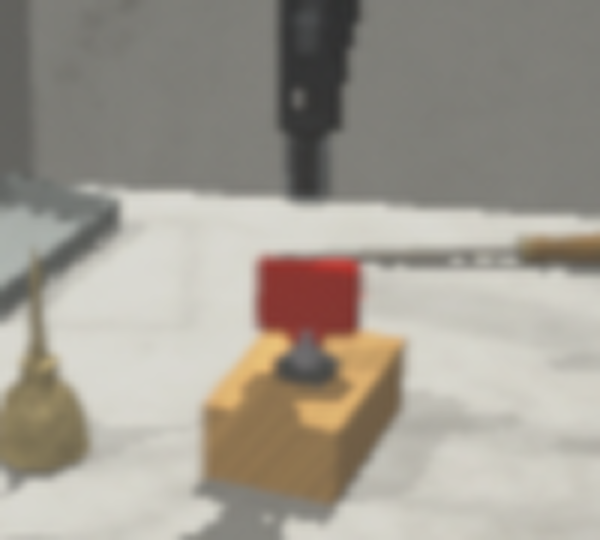

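```bash
python3 - <<'E'
from h import *
print(proj("top",[.4758,-.182,.111]),proj("top",[.4758,-.14,.165]),proj("top",[.4758,-.14,.20]), 150+327.5/7-.5,150+337.5/7-.5)
print(proj("side",[.4758,-.140,.16]),235+308.5/6-.5, proj("side",[.4758,-.182,.089]))
E
```

```text
[359.25686952 198.05293598] [346.71892976 197.23436726] [349.67275155 196.4990781 ] 196.28571428571428 197.71428571428572
[284.81171454 144.39386518] 285.9166666666667 [285.70213896 159.44297569]
```

>>> carry_out([
  [[0, 0.0005, 0.021, 0, -0.0005, -0.0005, 1], [0, 0.0005, 0.021, 0, -0.0005, -0.0005, 1], [-0.0005, 0, 0.021, 0, -0.0005, -0.0005, 1], [0, 0, 0.02, 0, -0.0005, -0.0005, 1], [0, 0, 0, 0, 0, 0, 1], [0, 0, 0, 0, 0, 0, -1], [0, 0, 0, 0, 0, 0, -1], [0, 0, 0, 0, 0, 0, -1], [0, 0, 0, 0, 0, 0, -1]],
], squeeze=40)

```text
clock: 3.58
ee_pos: [0.4774, -0.181, 0.0889]
eef_rot: [-0.032, 3.138, -0.002]
ft_force: [-1.7, -1.3, 4.8]
opening: 0.0135
```

>>> carry_out([
  [[0, 0, 0, 0, 0, 0, -1], [0, 0, 0, 0, 0, 0, -1], [0, 0, 0, 0, 0, 0, -1]],
], squeeze=100)

```text
clock: 3.95
ee_pos: [0.4775, -0.181, 0.0891]
eef_rot: [-0.032, 3.138, -0.002]
ft_force: [-1.0, -1.1, 5.9]
opening: 0.0123
```

```bash
python3 - <<'E'
from h import *
p,R,s=cur();print(p,R.as_matrix().round(4).tolist(),s["joints"].round(3),s["ft_force"],s["ft_torque"],s["clock"],s["opening"])
E
```

```text
[ 0.47745302 -0.18099052  0.08906894] [[-0.9998, -0.0203, 0.0032], [-0.0203, 0.9998, -0.0011], [-0.0031, -0.0011, -1.0]] [-0.362  0.359 -0.451  0.757  0.    -0.383] [-1.03371555 -1.09396972  5.93556447] [-0.23104149  0.24506994 -0.02226236] 3.95 0.012266423125701373
```

>>> carry_out([
  [[0, 0, -0.01, 0, 0, 0, -1], [0, 0, -0.02, 0, 0, 0, -1], [0, 0, -0.03, 0, 0, 0, -1], [0, 0, -0.04, 0, 0, 0, -1], [0, 0, -0.05, 0, 0, 0, -1], [0, 0, -0.02, 0, 0, 0, -1], [0, 0, 0, 0, 0, 0, -1]],
])

```text
clock: 4.82
ee_pos: [0.4775, -0.1806, 0.26]
eef_rot: [-0.033, 3.136, -0.001]
ft_force: [0.6, 0.4, -1.7]
opening: 0.0117
```

```bash
python3 - <<'E'
from h import *
p,R,s=cur();print(p,R.as_matrix().round(4).tolist(),s["joints"].round(3),s["ft_force"],s["ft_torque"],s["clock"],s["opening"])
sd=np.array(manip.read_camera("side"));cv2.imwrite("pics/side2.png",sd)
zoom(sd,250,320,70,180,5,"pics/s2.png")
for d in(.0,):
    print(proj("side",p),proj("side",p+R.apply([0,0,.078])))
    print([proj("side",p+R.apply([x,0,.078])) for x in(-.011,.011)])
E
```

```text
[ 0.47752835 -0.18060929  0.25998476] [[-0.9998, -0.0208, 0.0053], [-0.0208, 0.9998, -0.0008], [-0.0053, -0.001, -1.0]] [-3.620e-01  2.270e-01 -1.570e-01  1.181e+00  1.000e-03 -3.830e-01] [ 0.5993425   0.36879206 -1.69055511] [-0.02692752 -0.04646929  0.00899274] 4.825 0.011691872772667462
[286.72519018 107.32996463] [285.82375482 132.09744629]
[array([282.20610201, 131.89514303]), array([289.44963413, 132.30020959])]
```

View pics/s2.png

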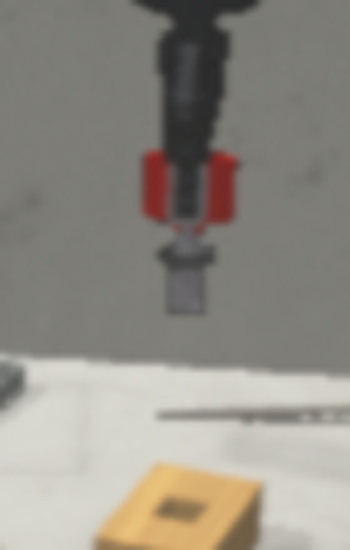

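```bash
cat >> h.py <<'E'
YAW=-5.1; A0=axes(np.radians(YAW)); MOUTH=np.array([.558,.0893,.095])
def incam(p,R):
    tip=p+R.apply([0,0,.078]); return A0.T@(tip-MOUTH)*1000, np.degrees((camR(YAW,68).inv()*R).as_rotvec())
E
python3 - <<'E'
from h import *
p,R,s=cur()
T=camR(YAW,68); print(np.degrees((R.inv()*T).magnitude()))
rows(p,R,MOUTH+A0[:,2]*(.078+.045),T,9,-1.)
E
```

```text
39.61017322625496
[[-0.0089,0.0234,0.0061,-0.0543,0.0078,0.0538,-1.0],[-0.0077,0.0235,0.0073,-0.0543,0.0078,0.0538,-1.0],[-0.0065,0.0234,0.0085,-0.0543,0.0078,0.0538,-1.0],[-0.0054,0.0232,0.0098,-0.0543,0.0078,0.0538,-1.0],[-0.0042,0.0229,0.011,-0.0543,0.0078,0.0538,-1.0],[-0.0031,0.0225,0.0122,-0.0543,0.0078,0.0538,-1.0],[-0.002,0.022,0.0134,-0.0543,0.0078,0.0538,-1.0],[-0.0009,0.0213,0.0145,-0.0543,0.0078,0.0538,-1.0],[0.0001,0.0205,0.0156,-0.0543,0.0078,0.0538,-1.0]]
max 0.025837182508934676 4.402378180598395 resid [0.0001 0.     0.    ] 0.03330807667623029
```

>>> carry_out([
  [[-0.009, 0.0235, 0.006, -0.054, 0.008, 0.054, -1], [-0.008, 0.0235, 0.007, -0.054, 0.008, 0.054, -1], [-0.0065, 0.0235, 0.0085, -0.054, 0.008, 0.054, -1], [-0.0055, 0.023, 0.01, -0.054, 0.008, 0.054, -1], [-0.004, 0.023, 0.011, -0.054, 0.008, 0.054, -1], [-0.003, 0.0225, 0.012, -0.054, 0.008, 0.054, -1], [-0.002, 0.022, 0.0135, -0.054, 0.008, 0.054, -1], [-0.001, 0.0215, 0.0145, -0.054, 0.008, 0.054, -1], [0, 0.0205, 0.0155, -0.055, 0.008, 0.054, -1], [0, 0, 0, 0, 0, 0, -1]],
])

```text
clock: 6.12
ee_pos: [0.5514, 0.0325, 0.2007]
eef_rot: [-0.699, -2.891, -0.729]
ft_force: [-0.6, -0.6, -1.8]
opening: 0.0119
```

```bash
python3 - <<'E'
from h import *
p,R,s=cur();print(p,s["joints"].round(3),s["ft_force"],s["ft_torque"],s["clock"],s["opening"],incam(p,R))
for n,(a,b,c,d,k,f) in {"side":(205,275,150,230,7,"pics/s3.png"),"top":(215,285,135,195,8,"pics/t3.png")}.items():
    im=np.array(manip.read_camera(n));cv2.imwrite(f"pics/{n}3.png",im);zoom(im,a,b,c,d,k,f)
    print(n,"tip px",proj(n,p+R.apply([0,0,.078])),"mouth px",proj(n,MOUTH))
E
```

```text
[0.55144611 0.03247858 0.20074344] [-0.197  0.367 -0.21   1.059  0.483  0.261] [-0.62054442 -0.58374084 -1.84064159] [-0.59104242  0.06524548  0.00645891] 6.125 0.01189063497034348 (array([-0.95190924,  2.08012202, 42.21227494]), array([0.24114488, 0.38036857, 0.20450126]))
side tip px [245.7864292  185.63899614] mouth px [243.16265711 201.48009032]
top tip px [258.61638963 167.29907742] mouth px [250.42146445 167.49006186]
```

View pics/s3.png

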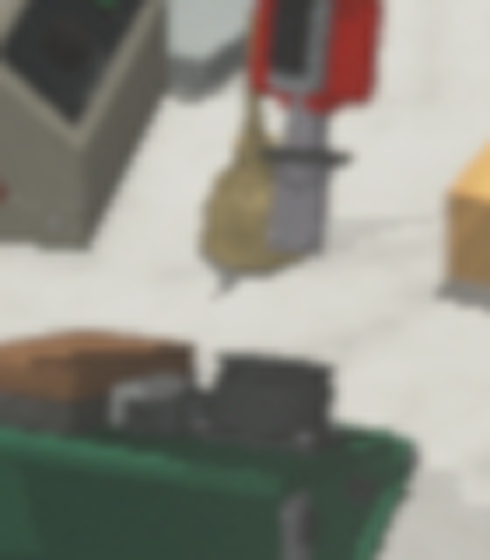

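View pics/t3.png

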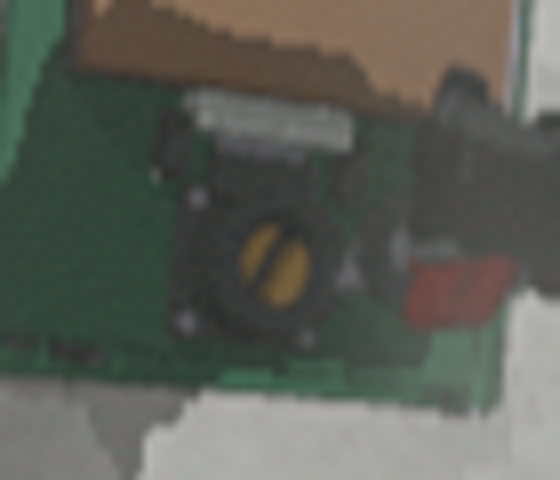

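```bash
sed -i 's/MOUTH=np.array(\[.558,/MOUTH=np.array([.5583,/' h.py; cat > go.py <<'E'
import sys
from h import *
# go.py x y z(mm, tip in cam frame) phi n
x,y,z,phi=map(float,sys.argv[1:5]);n=int(sys.argv[5])
p,R,s=cur();print("t",s["clock"],"tipcam",incam(p,R)[0].round(2),"rot",incam(p,R)[1].round(2),"F cam",(A0.T@s["ft_force"]).round(1),"T",(A0.T@s["ft_torque"]).round(2),s["opening"],"j",s["joints"].round(2))
T=camR(YAW,phi);tip=MOUTH+A0@(np.array([x,y,z])/1000)
rows(p,R,tip-T.apply([0,0,.078]),T,n,-1.)
E
python3 go.py 0 0 4 68 4
```

```text
t 6.225 tipcam [-1.01  1.16 43.98] rot [0.22 0.21 0.16] F cam [-0.3 -0.1 -1.1] T [-0.03  0.61  0.02] 0.01149647323133611 j [-0.2   0.37 -0.21  1.06  0.48  0.26]
[[-0.0001,0.0003,0.01,-0.001,-0.0009,-0.0007,-1.0],[-0.0001,0.0003,0.01,-0.001,-0.0009,-0.0007,-1.0],[-0.0002,0.0003,0.01,-0.001,-0.0009,-0.0007,-1.0],[-0.0001,0.0003,0.01,-0.001,-0.0009,-0.0007,-1.0]]
max 0.01000649788887201 0.08689335190350876 resid [ 0.  0. -0.] 0.010978469774353265
```

>>> carry_out([
  [[0, 0, 0.01, -0.001, -0.001, 0, -1], [0, 0.0005, 0.01, -0.001, -0.001, 0, -1], [-0.0005, 0.0005, 0.01, -0.001, -0.001, 0, -1], [0, 0.0005, 0.01, 0, 0, 0, -1], [0, 0, 0, 0, 0, 0, -1], [0, 0, 0, 0, 0, 0, -1]],
])

```text
clock: 6.98
ee_pos: [0.5564, 0.0514, 0.169]
eef_rot: [-0.702, -2.898, -0.736]
ft_force: [-0.3, 0.1, -1.0]
opening: 0.0118
```

```bash
python3 go.py 0 0 -7 68 6;  python3 - <<'E'
from h import *
for n,(a,b,c,d,k,f) in {"side":(205,275,150,230,7,"pics/s4.png"),"top":(215,285,135,195,8,"pics/t4.png")}.items():
    im=np.array(manip.read_camera(n));cv2.imwrite(f"pics/{n}4.png",im);zoom(im,a,b,c,d,k,f)
E
```

```text
t 6.975 tipcam [ 1.32 -1.6   5.11] rot [-0.06 -0.1   0.12] F cam [-0.4  0.3 -0.9] T [-0.02  0.57 -0.02] 0.011776056341356264 j [-0.16  0.38 -0.27  0.95  0.49  0.3 ]
[[0.0001,-0.0003,0.002,0.0002,0.0003,-0.0003,-1.0],[0.0002,-0.0003,0.002,0.0002,0.0003,-0.0003,-1.0],[0.0001,-0.0003,0.002,0.0002,0.0003,-0.0003,-1.0],[0.0002,-0.0003,0.002,0.0002,0.0003,-0.0003,-1.0],[0.0001,-0.0003,0.0021,0.0002,0.0003,-0.0003,-1.0],[0.0002,-0.0002,0.002,0.0002,0.0003,-0.0003,-1.0]]
max 0.00212367605815953 0.026874102719952966 resid [-0.  0.  0.] 0.017592855635531677
```

View pics/s4.png

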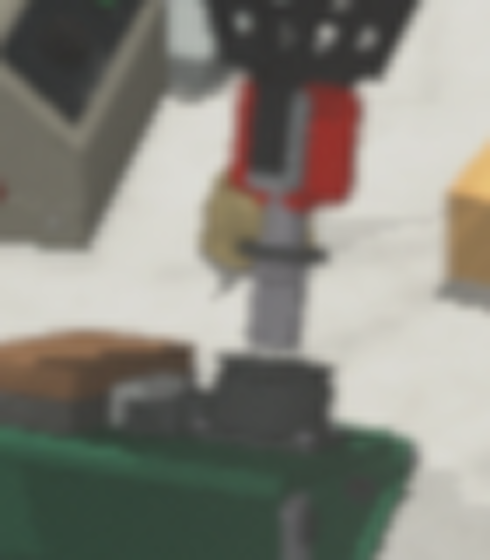

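View pics/t4.png

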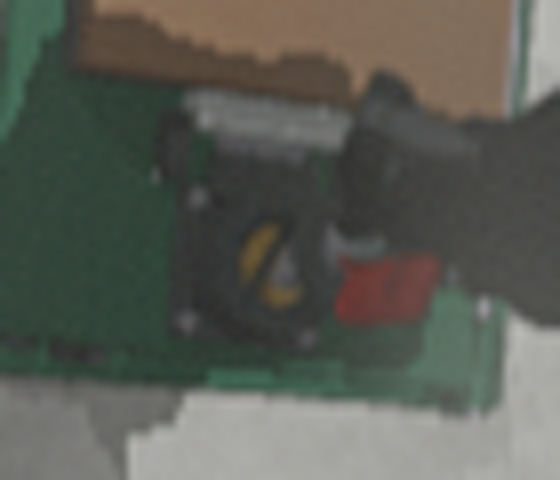

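>>> carry_out([
  [[0.0005, -0.0005, 0.003, 0, 0, 0, -1], [0, -0.0005, 0.003, 0, 0, 0, -1], [0, 0, 0.003, 0, 0, 0, -1], [0, 0, 0, 0, 0, 0, -1]],
])

```text
clock: 7.58
ee_pos: [0.5555, 0.0552, 0.1603]
eef_rot: [-0.703, -2.898, -0.736]
ft_force: [0.4, -0.3, -1.6]
opening: 0.0117
```

```bash
python3 go.py 0 0 -7 68 3
```

```text
t 7.575 tipcam [ 0.46 -0.33 -4.3 ] rot [-0.05 -0.06  0.14] F cam [-1.  -0.4 -1.3] T [-0.    0.6  -0.02] 0.01174802563920469 j [-0.16  0.39 -0.29  0.92  0.49  0.31]
[[0.0,-0.0002,0.0009,0.0003,0.0003,-0.0008,-1.0],[0.0,-0.0001,0.0009,0.0003,0.0003,-0.0008,-1.0],[0.0001,-0.0002,0.0009,0.0003,0.0003,-0.0008,-1.0]]
max 0.0009273618495495704 0.0518835350280764 resid [-0. -0. -0.] 0.005318762498575279
```

>>> carry_out([
  [[0, 0, 0.002, 0, 0, 0, -1], [0, 0, 0.002, 0, 0, 0, -1], [0, 0, 0, 0, 0, 0, -1], [0, 0, 0, 0, 0, 0, -1]],
])

```text
clock: 8.07
ee_pos: [0.5559, 0.0569, 0.1571]
eef_rot: [-0.703, -2.898, -0.736]
ft_force: [-0.1, -0.4, -0.3]
opening: 0.0118
```

```bash
python3 go.py 0 0 -7 68 3
```

```text
t 8.075 tipcam [ 0.53 -0.68 -7.94] rot [-0.07 -0.09  0.13] F cam [-0.5  0.1 -0.1] T [ 0.05  0.57 -0.05] 0.011812142020808452 j [-0.15  0.39 -0.3   0.91  0.49  0.31]
[[0.0001,-0.0002,-0.0003,0.0004,0.0005,-0.0008,-1.0],[0.0001,-0.0002,-0.0003,0.0004,0.0005,-0.0008,-1.0],[0.0001,-0.0003,-0.0003,0.0004,0.0005,-0.0008,-1.0]]
max 0.0004358898943540673 0.058710703176783126 resid [-0.     -0.     -0.0001] 0.009441545645947479
```

>>> carry_out([
  [[0, 0, 0.0015, 0, 0, 0, -1], [0, 0, 0.0015, 0, 0, 0, -1], [0, 0, 0.0015, 0, 0, 0, -1], [0, 0, 0, 0, 0, 0, -1]],
])

```text
clock: 8.57
ee_pos: [0.5563, 0.0588, 0.1536]
eef_rot: [-0.703, -2.899, -0.736]
ft_force: [-1.7, -3.4, 3.1]
opening: 0.0116
```

```bash
python3 go.py 0 0 -7 68 3
```

```text
t 8.575 tipcam [  0.52  -0.9  -11.91] rot [-0.07 -0.13  0.13] F cam [-1.7  1.4  4.4] T [ 0.33  0.72 -0.08] 0.011644125588758074 j [-0.15  0.39 -0.3   0.9   0.49  0.32]
[[0.0001,-0.0002,-0.0016,0.0004,0.0008,-0.0008,-1.0],[0.0002,-0.0003,-0.0017,0.0004,0.0008,-0.0008,-1.0],[0.0001,-0.0002,-0.0016,0.0004,0.0008,-0.0008,-1.0]]
max 0.0017378147196982767 0.06875493541569878 resid [ 0.0001  0.     -0.    ] 0.008202318320356068
```

>>> carry_out([
  [[0, 0, 0.0015, 0, 0, 0, -1], [0, 0, 0.001, 0, 0, 0, -1], [0, 0, 0, 0, 0, 0, -1]],
])

```text
clock: 8.95
ee_pos: [0.556, 0.0598, 0.1506]
eef_rot: [-0.703, -2.898, -0.735]
ft_force: [-0.0, -1.7, -1.6]
opening: 0.0117
```

```bash
python3 go.py 0 0 -7 68 3
```

```text
t 8.95 tipcam [ -0.11  -0.48 -15.04] rot [-0.   -0.11  0.15] F cam [-2.2 -0.1 -0.6] T [ 0.07  1.07 -0.02] 0.011719904971534944 j [-0.15  0.4  -0.31  0.9   0.49  0.32]
[[0.0001,-0.0,-0.0027,0.0,0.0006,-0.0009,-1.0],[0.0001,-0.0,-0.0027,0.0,0.0006,-0.0009,-1.0],[0.0001,-0.0001,-0.0026,0.0,0.0006,-0.0009,-1.0]]
max 0.002701851217221259 0.06197486127062924 resid [ 0.     -0.     -0.0001] 0.0045857340309041535
```

>>> carry_out([
  [[0, 0, 0.0015, 0, 0, 0, -1], [0, 0, 0.0015, 0, 0, 0, -1], [0, 0, 0.0015, 0, 0, 0, -1], [0, 0, 0, 0, 0, 0, -1]],
])

```text
clock: 9.45
ee_pos: [0.5559, 0.0622, 0.1463]
eef_rot: [-0.703, -2.897, -0.735]
ft_force: [-1.8, -2.1, -3.5]
opening: 0.0116
```

```bash
python3 go.py 0 0 -7 68 3
```

```text
t 9.45 tipcam [  0.08  -0.1  -19.97] rot [-0.01 -0.04  0.16] F cam [-3.6  1.6 -2. ] T [0.33 1.33 0.01] 0.011605971816676133 j [-0.14  0.4  -0.31  0.88  0.49  0.33]
[[0.0,-0.0,-0.0043,0.0,0.0002,-0.0009,-1.0],[0.0,-0.0001,-0.0043,0.0,0.0002,-0.0009,-1.0],[0.0,-0.0,-0.0044,0.0,0.0002,-0.0009,-1.0]]
max 0.0044 0.05282409864361135 resid [ 0. -0.  0.] 0.010384203306328258
```

>>> carry_out([
  [[0, 0, 0.001, 0, 0, 0, -1], [0, 0, 0.001, 0, 0, 0, -1], [0, 0, 0.001, 0, 0, 0, -1], [0, 0, 0, 0, 0, 0, -1]],
])

```text
clock: 9.95
ee_pos: [0.5564, 0.063, 0.145]
eef_rot: [-0.704, -2.899, -0.735]
ft_force: [-4.8, -6.8, 4.6]
opening: 0.0117
```

```bash
python3 go.py 0 0 -7 68 3
```

```text
t 9.95 tipcam [  0.13  -0.58 -21.48] rot [-0.01 -0.14  0.17] F cam [-4.2  4.2  7.4] T [ 1.    1.61 -0.03] 0.011672416338996391 j [-0.14  0.4  -0.32  0.88  0.49  0.33]
[[0.0001,-0.0001,-0.0048,0.0001,0.0008,-0.001,-1.0],[0.0001,-0.0001,-0.0048,0.0001,0.0008,-0.001,-1.0],[0.0001,-0.0001,-0.0049,0.0001,0.0008,-0.001,-1.0]]
max 0.004902040391510458 0.07359776136214591 resid [-0.  0.  0.] 0.003014037240172763
```

>>> carry_out([
  [[0.0003, -0.0006, 0, 0, 0, 0.04, -1], [0, 0, 0, 0, 0, 0.08, -1], [0, 0, 0, 0, 0, 0.08, -1], [0, 0, 0, 0, 0, 0.08, -1], [0, 0, 0, 0, 0, 0.08, -1], [0, 0, 0, 0, 0, 0, -1]],
])

```text
clock: 10.7
ee_pos: [0.556, 0.0628, 0.1449]
eef_rot: [-1.181, -2.657, -0.687]
ft_force: [-3.6, -6.2, 4.4]
opening: 0.012
```

```bash
python3 go.py 0 0 -22 68 3
```

```text
t 10.7 tipcam [ -0.08  -0.32 -21.47] rot [-0.07 -0.14 20.79] F cam [-3.7  3.1  6.9] T [0.89 1.56 0.05] 0.012012463888996232 j [-0.14  0.4  -0.32  0.88  0.49  0.69]
[[0.0,-0.0,0.0002,0.0004,0.0008,-0.121,-1.0],[0.0001,-0.0,0.0002,0.0004,0.0008,-0.121,-1.0],[0.0,-0.0,0.0001,0.0004,0.0008,-0.121,-1.0]]
max 0.00022360679774997898 6.932978726031254 resid [ 0. -0.  0.] 0.008179305817823288
```

>>> carry_out([
  [[0, 0, 0, 0, 0, 0.08, -1], [0, 0, 0, 0, 0, 0.08, -1], [0, 0, 0, 0, 0, 0.08, -1], [0, 0, 0, 0, 0, 0.08, -1], [0, 0, 0, 0, 0, 0.08, -1], [0, 0, 0, 0, 0, 0.08, -1], [0, 0, 0, 0, 0, 0, -1]],
])

```text
clock: 11.58
ee_pos: [0.5557, 0.0627, 0.1448]
eef_rot: [-1.726, -2.231, -0.593]
ft_force: [-5.5, -7.2, 4.8]
opening: 0.0118
```

```bash
python3 go.py 0 0 -22 68 3
```

```text
t 11.575 tipcam [ -0.2    0.03 -21.48] rot [-0.08 -0.11 48.32] F cam [-4.5  4.9  7.9] T [ 1.06  1.57 -0.02] 0.011771800167354044 j [-0.14  0.4  -0.32  0.88  0.49  1.17]
[[0.0,0.0001,0.0002,0.0004,0.0006,-0.2811,-1.0],[0.0,0.0001,0.0002,0.0004,0.0006,-0.2811,-1.0],[0.0,0.0001,0.0001,0.0004,0.0006,-0.2811,-1.0]]
max 0.00022360679774997898 16.10589661606933 resid [ 0. -0.  0.] 0.009864089149423522
```

>>> carry_out([
  [[0, 0, 0, 0, 0, 0.08, -1], [0, 0, 0, 0, 0, 0.08, -1], [0, 0, 0, 0, 0, 0.06, -1], [0, 0, 0, 0, 0, 0.06, -1], [0, 0, 0, 0, 0, 0.06, -1]],
])

```text
clock: 12.2
ee_pos: [0.5556, 0.0628, 0.1449]
eef_rot: [-2.041, -1.871, -0.511]
ft_force: [-4.8, -7.7, 5.1]
opening: 0.0114
```

```bash
python3 go.py 0 0 -22 68 3
```

```text
t 12.2 tipcam [ -0.12   0.15 -21.48] rot [-0.09 -0.09 67.87] F cam [-4.8  4.1  8.3] T [1.13 1.52 0.13] 0.011434735389788292 j [-0.14  0.4  -0.32  0.88  0.49  1.51]
[[0.0,0.0001,0.0002,0.0005,0.0005,-0.3949,-1.0],[0.0,0.0001,0.0002,0.0005,0.0005,-0.3949,-1.0],[-0.0,0.0001,0.0001,0.0005,0.0005,-0.3949,-1.0]]
max 0.00022360679774997898 22.626139602021592 resid [-0.  0.  0.] 0.007003701411215503
```

T_z is now 0.13, so the key drives the cam. Continue in small turns, watching the torque.

>>> carry_out([
  [[0, 0, 0, 0, 0, 0.035, -1], [0, 0, 0, 0, 0, 0.035, -1]],
])

```text
clock: 12.45
ee_pos: [0.5556, 0.0628, 0.1448]
eef_rot: [-2.098, -1.793, -0.493]
ft_force: [-5.2, -6.8, 5.0]
opening: 0.0116
```

```bash
python3 go.py 0 0 -22 68 3|head -1
```

```text
t 12.45 tipcam [ -0.12   0.21 -21.51] rot [-0.09 -0.08 71.84] F cam [-4.1  4.5  7.8] T [1.14 1.49 0.13] 0.011567968480623197 j [-0.14  0.4  -0.32  0.88  0.49  1.58]
```

>>> carry_out([
  [[0, 0, 0, 0, 0, 0.035, -1], [0, 0, 0, 0, 0, 0.035, -1]],
])

```text
clock: 12.7
ee_pos: [0.5556, 0.0628, 0.1448]
eef_rot: [-2.152, -1.713, -0.475]
ft_force: [-4.8, -8.2, 4.7]
opening: 0.0118
```

```bash
python3 go.py 0 0 -22 68 3|head -1;  python3 - <<'E'
from h import *
for n,(a,b,c,d,k,f) in {"side":(175,275,150,250,6,"pics/s5.png"),"top":(215,285,120,195,8,"pics/t5.png")}.items():
    im=np.array(manip.read_camera(n));cv2.imwrite(f"pics/{n}5.png",im);zoom(im,a,b,c,d,k,f)
E
```

```text
t 12.7 tipcam [ -0.12   0.18 -21.51] rot [-0.1  -0.08 75.85] F cam [-5.3  4.   8.2] T [1.19 1.54 0.1 ] 0.011827905731188184 j [-0.14  0.4  -0.32  0.88  0.49  1.65]
```

View pics/t5.png

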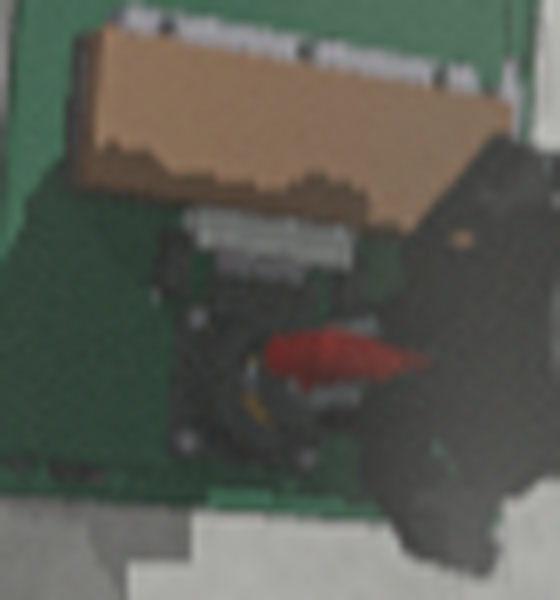

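>>> carry_out([
  [[0, 0, 0, 0, 0, 0.03, -1], [0, 0, 0, 0, 0, 0.03, -1]],
])

```text
clock: 13.05
ee_pos: [0.5556, 0.0629, 0.1449]
eef_rot: [-2.196, -1.644, -0.459]
ft_force: [-5.5, -7.4, 5.6]
opening: 0.0118
```

```bash
python3 go.py 0 0 -22 68 3|head -1
```

```text
t 13.05 tipcam [ -0.07   0.23 -21.5 ] rot [-1.000e-01 -7.000e-02  7.921e+01] F cam [-4.3  4.8  8.7] T [1.32 1.52 0.59] 0.011812244427481628 j [-0.14  0.4  -0.32  0.88  0.49  1.71]
```

>>> carry_out([
  [[0, 0, 0, 0, 0, 0.03, -1], [0, 0, 0, 0, 0, 0, -1]],
])

```text
clock: 13.3
ee_pos: [0.5556, 0.0629, 0.1449]
eef_rot: [-2.216, -1.611, -0.451]
ft_force: [-6.0, -7.8, 4.8]
opening: 0.0116
```

```bash
python3 go.py 0 0 -22 68 3|head -1
```

```text
t 13.3 tipcam [ -0.09   0.22 -21.48] rot [-9.000e-02 -8.000e-02  8.083e+01] F cam [-5.1  5.3  8.1] T [1.37 1.56 0.82] 0.01158282303909171 j [-0.14  0.4  -0.32  0.88  0.49  1.74]
```

>>> carry_out([
  [[0, 0, 0, 0, 0, 0.04, -1], [0, 0, 0, 0, 0, 0, -1]],
], squeeze=115)

```text
clock: 13.55
ee_pos: [0.5555, 0.063, 0.145]
eef_rot: [-2.243, -1.565, -0.44]
ft_force: [-6.4, -6.8, 6.0]
opening: 0.0117
```

```bash
python3 go.py 0 0 -22 68 3|head -1
```

```text
t 13.55 tipcam [  0.09   0.26 -21.47] rot [-1.000e-01 -7.000e-02  8.306e+01] F cam [-3.7  5.8  8.7] T [1.4  1.49 1.14] 0.011709018372486125 j [-0.14  0.4  -0.32  0.88  0.49  1.77]
```

>>> carry_out([
  [[0, 0, 0, 0, 0, -0.06, -1], [0, 0, 0, 0, 0, -0.06, -1], [0, 0, 0, 0, 0, -0.05, -1], [0, 0, 0, 0, 0, 0, -1]],
])

```text
clock: 14.05
ee_pos: [0.5559, 0.0631, 0.145]
eef_rot: [-2.12, -1.76, -0.487]
ft_force: [-4.6, -5.9, 5.8]
opening: 0.0116
```

```bash
python3 go.py 0 0 5 -5 8
```

```text
t 14.05 tipcam [  0.26  -0.09 -21.44] rot [-1.400e-01 -5.000e-02  7.348e+01] F cam [-2.8  4.1  8. ] T [1.06 1.31 0.06] 0.011575193088413715 j [-0.14  0.4  -0.32  0.88  0.49  1.61]
[[-0.0,0.0,-0.0033,0.0003,-0.0001,-0.001,-1.0],[-0.0,0.0,-0.0033,0.0003,-0.0001,-0.001,-1.0],[-0.0,0.0,-0.0033,0.0003,-0.0001,-0.001,-1.0],[-0.0,0.0,-0.0033,0.0003,-0.0001,-0.001,-1.0],[-0.0001,0.0,-0.0033,0.0003,-0.0001,-0.001,-1.0],[-0.0,0.0001,-0.0033,0.0003,-0.0001,-0.001,-1.0],[-0.0001,0.0,-0.0033,0.0003,-0.0001,-0.001,-1.0],[-0.0,0.0001,-0.0033,0.0003,-0.0001,-0.001,-1.0]]
max 0.0033015148038438354 0.06009232051612684 resid [ 0.0001  0.     -0.    ] 0.018541565122431956
```

>>> carry_out([
  [[0, 0, -0.002, 0, 0, 0, -1], [0, 0, -0.003, 0, 0, 0, -1], [0, 0, -0.004, 0, 0, 0, -1], [0, 0, -0.004, 0, 0, 0, -1], [0, 0, -0.005, 0, 0, 0, -1], [0, 0, 0, 0, 0, 0, -1]],
])

```text
clock: 14.8
ee_pos: [0.5564, 0.055, 0.1612]
eef_rot: [-2.12, -1.761, -0.491]
ft_force: [0.7, -0.4, -2.6]
opening: 0.0116
```

```bash
python3 go.py 0 0 30 -5 4
```

```text
t 14.8 tipcam [ 0.86 -1.54 -3.43] rot [-2.900e-01 -6.000e-02  7.341e+01] F cam [-1.5 -0.8 -2.1] T [-0.03  0.59  0.04] 0.011592305350488784 j [-0.16  0.39 -0.29  0.92  0.49  1.59]
[[-0.0002,-0.0002,-0.0084,0.0011,-0.0005,-0.0018,-1.0],[-0.0002,-0.0003,-0.0083,0.0011,-0.0005,-0.0018,-1.0],[-0.0002,-0.0003,-0.0084,0.0011,-0.0005,-0.0018,-1.0],[-0.0002,-0.0002,-0.0083,0.0011,-0.0005,-0.0018,-1.0]]
max 0.008407734534343956 0.12421429001952712 resid [ 0.  0. -0.] 0.006539420535695964
```

Free of the slot. Draw further, then look.

>>> carry_out([
  [[0, 0, -0.01, 0, 0, 0, -1], [0, 0, -0.015, 0, 0, 0, -1], [0, 0, -0.02, 0, 0, 0, -1], [0, 0, -0.02, 0, 0, 0, -1], [0, 0, 0, 0, 0, 0, -1]],
])

```text
clock: 15.42
ee_pos: [0.5538, 0.0238, 0.2192]
eef_rot: [-2.121, -1.761, -0.491]
ft_force: [-0.2, -0.3, -1.3]
opening: 0.0115
```

```bash
python3 - <<'E'
from h import *
for n,(a,b,c,d,k,f) in {"side":(175,275,120,250,5,"pics/s6.png"),"top":(215,285,120,195,8,"pics/t6.png")}.items():
    im=np.array(manip.read_camera(n));cv2.imwrite(f"pics/{n}6.png",im);zoom(im,a,b,c,d,k,f)
p,R,s=cur();print(p,s["ft_force"],s["clock"])
# back to hole: raised waypoint
rows(p,R,np.array([.4775,-.181,.22]),Ro.from_matrix([[-0.9998,-0.0203,0.0032],[-0.0203,0.9998,-0.0011],[0.0032,-0.0011,-1.]]),10,-1.)
E
```

```text
[0.55249187 0.02450621 0.21732551] [ 0.46600989  0.43000878 -1.30867948] 15.525
[[-0.019,-0.0038,-0.0102,0.04,-0.0391,-0.1736,-1.0],[-0.0184,-0.0075,-0.0092,0.04,-0.0391,-0.1736,-1.0],[-0.0171,-0.0109,-0.0082,0.04,-0.0391,-0.1736,-1.0],[-0.0152,-0.014,-0.007,0.04,-0.0391,-0.1736,-1.0],[-0.0128,-0.0167,-0.0059,0.04,-0.0391,-0.1736,-1.0],[-0.0099,-0.0189,-0.0047,0.04,-0.0391,-0.1736,-1.0],[-0.0067,-0.0206,-0.0036,0.04,-0.0391,-0.1736,-1.0],[-0.0031,-0.0215,-0.0025,0.04,-0.0391,-0.1736,-1.0],[0.0006,-0.0218,-0.0016,0.04,-0.0391,-0.1736,-1.0],[0.0043,-0.0215,-0.0008,0.04,-0.0391,-0.1736,-1.0]]
max 0.021959280498231266 10.450123491807654 resid [-0.0001 -0.     -0.    ] 0.03726066709777652
```

View pics/t6.png

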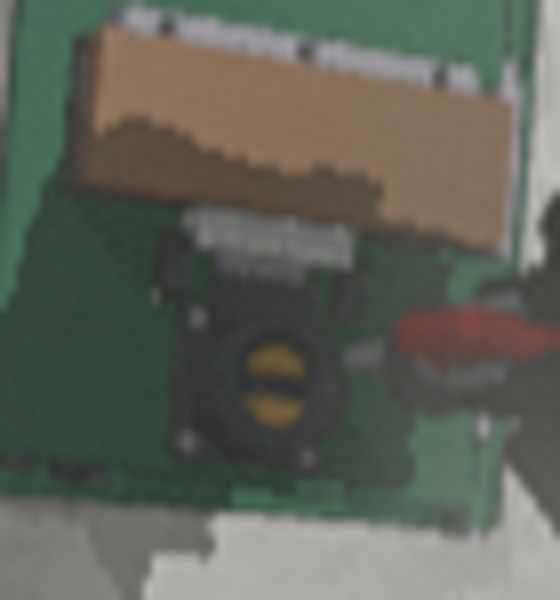

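View pics/s6.png

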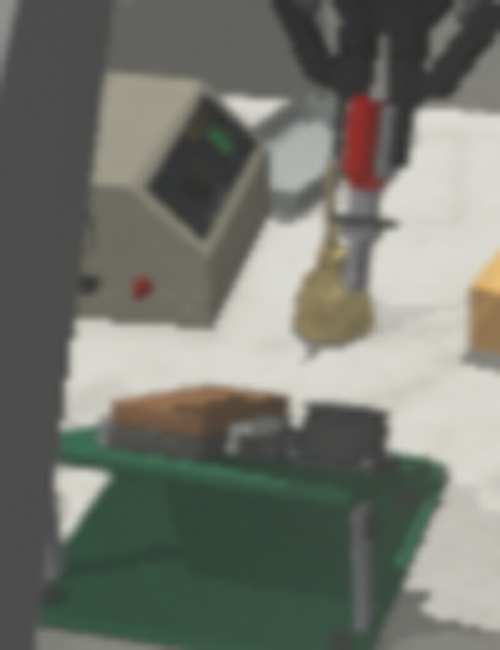

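```bash
python3 - <<'E'
from h import *
im=cv2.imread("pics/top6.png").astype(int);w=(im[...,2]-im[...,0]);w=np.clip(w-12,0,None)
sub=w[155:180,240:260];m=(sub>8).astype(np.uint8)
for r in range(4,22):print(155+r,' '.join(f"{v:3d}" for v in sub[r,4:18]))
n,l,st,c=cv2.connectedComponentsWithStats(m)
cs=[]
for i in range(1,n):
    ys,xs=np.nonzero(l==i)
    if len(ys)<6: continue
    ww=sub[ys,xs];cs.append(((xs*ww).sum()/ww.sum()+240,(ys*ww).sum()/ww.sum()+155));print(cs[-1],len(ys))
def onplane(uv):
    o,d=ray("top",*uv);b=MOUTH-.009*A0[:,2];return o+d*((b-o)@A0[:,2])/(d@A0[:,2])
if len(cs)==2:
    a,b=[onplane(x) for x in cs];d=A0.T@(b-a);print("slot line angle",np.degrees(np.arctan2(d[1],d[0]))-90)
E
```

```text
159   0   0   0   0   0   0   0   0   0   0   0   0   0   0
160   0   0   0   0   0   0   0   0   0   0   0   0   0   0
161   0   0   0   0   0   0   0   0   0   0   0   0   0   0
162   0   0   0   0   0   0   0   0   0   0   0   0   0   0
163   0   0   0   5  17  21  17   1   0   0   0   0   0   0
164   0   0  11  26  37  36  34  24   1   0   0   0   0   0
165   0   0  23  32  36  34  35  35  23   0   0   0   0   0
166   0   0   8  16  16  18  21  23  22   0   0   0   0   0
167   0   0   0   0   0   0   0   0   0   0   0   0   0   0
168   0   0   0   0   0   0   0   0   0   0   0   0   0   0
169   0   1   9  11  11   3   0   0   0   0   0   0   0   0
170   0   0  26  31  37  31  27  27  11   0   0   0   0   0
171   0   0  12  34  46  43  42  42  16   0   0   0   0   0
172   0   0   0  13  29  30  28  22   0   0   0   0   0   0
173   0   0   0   0   0   1   0   0   0   0   0   0   0   0
174   0   0   0   0   0   0   0   0   0   0   0   0   0   0
175   0   0   0   0   0   0   0   0   0   0   0   0   0   0
176   0   0   0   0   0   0   0   0   0   0   0   0   0   0
(np.float64(249.08976660682225), np.float64(164.70915619389586)) 22
(np.float64(248.85813148788927), np.float64(170.7750865051903)) 22
slot line angle 2.449605416068948
```

>>> carry_out([
  [[-0.019, -0.004, -0.01, 0.04, -0.039, -0.1735, -1], [-0.0185, -0.0075, -0.009, 0.04, -0.039, -0.1735, -1], [-0.017, -0.011, -0.008, 0.04, -0.039, -0.1735, -1], [-0.015, -0.014, -0.007, 0.04, -0.039, -0.1735, -1], [-0.013, -0.0165, -0.006, 0.04, -0.039, -0.1735, -1], [-0.01, -0.019, -0.005, 0.04, -0.039, -0.1735, -1], [-0.0065, -0.0205, -0.0035, 0.04, -0.039, -0.1735, -1], [-0.003, -0.0215, -0.0025, 0.04, -0.039, -0.1735, -1], [0.0005, -0.022, -0.0015, 0.04, -0.039, -0.1735, -1], [0.0045, -0.0215, -0.001, 0.04, -0.039, -0.1735, -1]],
])

```text
clock: 16.77
ee_pos: [0.4764, -0.1804, 0.2188]
eef_rot: [0.041, -3.14, -0.0]
ft_force: [-0.7, -0.6, -1.7]
opening: 0.0121
```

>>> carry_out([
  [[0, 0, 0, 0, 0, 0, -1], [0, 0, 0, 0, 0, 0, -1]],
])

```text
clock: 17.02
ee_pos: [0.4769, -0.18, 0.2194]
eef_rot: [0.028, -3.139, -0.003]
ft_force: [-0.1, 0.5, -2.6]
opening: 0.0117
```

```bash
cat > back.py <<'E'
import sys
from h import *
z=float(sys.argv[1]);n=int(sys.argv[2])
p,R,s=cur();print(s["clock"],p.round(4),s["ft_force"].round(1),s["ft_torque"].round(2),s["opening"])
rows(p,R,np.array([.4775,-.181,z]),Ro.from_matrix([[-0.9998,-0.0203,0.0032],[-0.0203,0.9998,-0.0011],[0.0032,-0.0011,-1.]]),n,-1.)
print("tip",p+R.apply([0,0,.078]))
E
python3 back.py .15 4; python3 - <<'E'
from h import *
p,R,s=cur()
sd=np.array(manip.read_camera("side"));cv2.imwrite("pics/side7.png",sd);zoom(sd,250,320,80,190,5,"pics/s7.png")
t=np.array(manip.read_camera("top"));cv2.imwrite("pics/top7.png",t);zoom(t,310,410,150,230,7,"pics/t7.png")
print(proj("side",p+R.apply([0,0,.078])))
E
```

```text
17.025 [ 0.4769 -0.18    0.2194] [-0.1  0.5 -2.6] [ 0.07 -0.06 -0.01] 0.011700009492305152
[[-0.0002,-0.0003,0.0173,0.0007,-0.0005,-0.0007,-1.0],[-0.0002,-0.0003,0.0174,0.0007,-0.0005,-0.0007,-1.0],[-0.0001,-0.0002,0.0173,0.0007,-0.0005,-0.0007,-1.0],[-0.0002,-0.0003,0.0174,0.0007,-0.0005,-0.0007,-1.0]]
max 0.01740373523126573 0.06354409343530242 resid [ 0. -0. -0.] 0.01167998932104505
tip [ 0.47674837 -0.17986832  0.14138296]
[285.80324224 144.49555752]
```

View pics/s7.png

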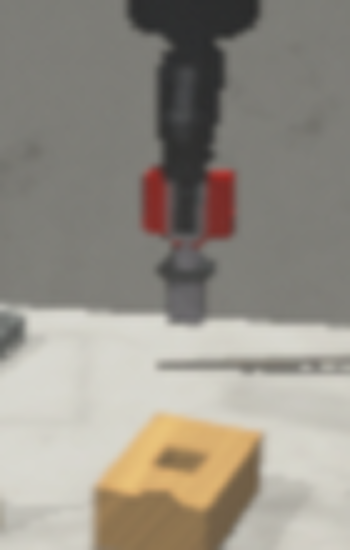

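View pics/t7.png

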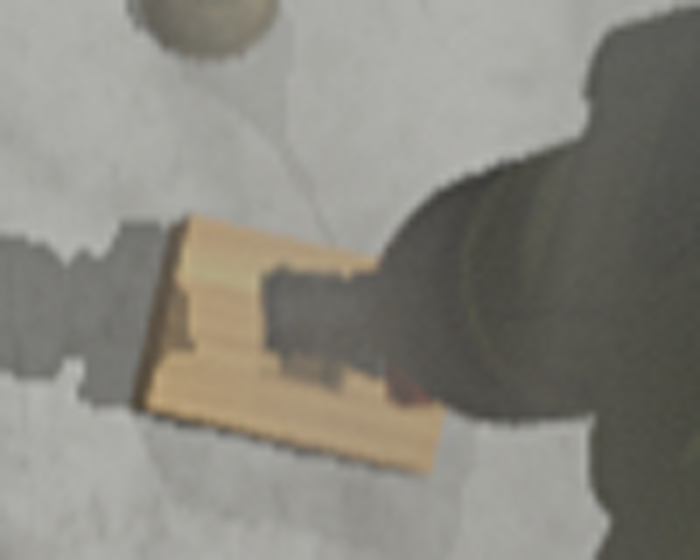

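```bash
python3 - <<'E'
from h import *
print(onz("side",285.7-.9,171.2,.045),onz("side",285.7-.9,171.7,.045),onz("side",285.8,171.7,.045), proj("side",[.477,-.181,.045]))
E
```

```text
[ 0.47782289 -0.18530533  0.045     ] [ 0.47744326 -0.18196364  0.045     ] [ 0.47427616 -0.18245513  0.045     ] [284.90362793 171.85222363]
```

>>> carry_out([
  [[0, -0.0005, 0.02, 0.0007, 0, 0, -1], [0, -0.0005, 0.02, 0.0007, 0, 0, -1], [-0.0005, -0.0005, 0.02, 0.0007, 0, 0, -1], [0, 0, 0.02, 0.0007, 0, 0, -1], [0, 0, 0.01, 0, 0, 0, -1], [0, 0, 0, 0, 0, 0, -1]],
])

```text
clock: 17.88
ee_pos: [0.4771, -0.182, 0.1292]
eef_rot: [0.03, -3.139, 0.003]
ft_force: [-0.3, 0.0, -2.6]
opening: 0.0118
```

```bash
python3 back.py .100 5
```

```text
17.875 [ 0.4771 -0.182   0.1292] [-0.3  0.  -2.6] [ 0.    0.01 -0.04] 0.011798887474235596
[[-0.0001,0.0002,0.0058,-0.0002,-0.0006,-0.0002,-1.0],[-0.0001,0.0002,0.0058,-0.0002,-0.0006,-0.0002,-1.0],[-0.0001,0.0002,0.0059,-0.0002,-0.0006,-0.0002,-1.0],[-0.0001,0.0002,0.0058,-0.0002,-0.0006,-0.0002,-1.0],[-0.0001,0.0002,0.0059,-0.0002,-0.0006,-0.0002,-1.0]]
max 0.0059042357676502046 0.03800572054316517 resid [-0.  0. -0.] 0.0108530455089485
tip [ 0.47683847 -0.18211274  0.05118481]
```

>>> carry_out([
  [[-0.0003, 0, 0.005, 0, 0, 0, -1], [0, 0, 0.005, 0, 0, 0, -1], [0, 0, 0.005, 0, 0, 0, -1], [0, 0, 0, 0, 0, 0, -1]],
])

```text
clock: 18.38
ee_pos: [0.4772, -0.1823, 0.1145]
eef_rot: [0.03, -3.139, 0.004]
ft_force: [-0.1, 0.2, -1.8]
opening: 0.0117
```

```bash
python3 back.py .092 5
```

```text
18.375 [ 0.4772 -0.1823  0.1145] [-0.1  0.2 -1.8] [-0.05 -0.02 -0.02] 0.011683123142784864
[[-0.0001,0.0003,0.0045,-0.0003,-0.0004,-0.0002,-1.0],[-0.0001,0.0003,0.0045,-0.0003,-0.0004,-0.0002,-1.0],[-0.0001,0.0002,0.0045,-0.0003,-0.0004,-0.0002,-1.0],[-0.0,0.0003,0.0045,-0.0003,-0.0004,-0.0002,-1.0],[-0.0,0.0002,0.0045,-0.0003,-0.0004,-0.0002,-1.0]]
max 0.004511097427455984 0.0308547215431189 resid [-0. -0. -0.] 0.008198619102939175
tip [ 0.47704825 -0.18248332  0.03647873]
```

In the hole, no contact. Lower to the flange.

>>> carry_out([
  [[0, 0, 0.005, 0, 0, 0, -1], [0, 0, 0.005, 0, 0, 0, -1], [0, 0, 0.005, 0, 0, 0, -1], [0, 0, 0.005, 0, 0, 0, -1], [0, 0, 0.003, 0, 0, 0, -1], [0, 0, 0.002, 0, 0, 0, -1], [0, 0, 0, 0, 0, 0, -1]],
])

```text
clock: 19.25
ee_pos: [0.4775, -0.1825, 0.0898]
eef_rot: [0.03, -3.14, 0.004]
ft_force: [-0.1, 0.8, -1.4]
opening: 0.0116
```

```bash
python3 back.py .089 5
```

```text
19.25 [ 0.4775 -0.1825  0.0898] [-0.1  0.8 -1.4] [-0.    0.01 -0.04] 0.011635136641920063
[[-0.0,0.0003,0.0002,-0.0003,-0.0003,-0.0002,-1.0],[-0.0,0.0003,0.0001,-0.0003,-0.0003,-0.0002,-1.0],[-0.0,0.0003,0.0002,-0.0003,-0.0003,-0.0002,-1.0],[-0.0,0.0003,0.0001,-0.0003,-0.0003,-0.0002,-1.0],[-0.0,0.0003,0.0002,-0.0003,-0.0003,-0.0002,-1.0]]
max 0.0003605551275463989 0.026874102719952966 resid [-0.  0. -0.] 0.010786362133954615
tip [ 0.4773984  -0.18268686  0.01175756]
```

>>> carry_out([
  [[0, 0, 0.001, 0, 0, 0, -1], [0, 0, 0.0007, 0, 0, 0, -1], [0, 0, 0, 0, 0, 0, -1]],
])

```text
clock: 19.62
ee_pos: [0.4778, -0.1826, 0.0891]
eef_rot: [0.03, -3.141, 0.005]
ft_force: [-2.1, -0.2, 6.0]
opening: 0.0117
```

>>> carry_out([
  [[0, 0, 0, 0, 0, 0, -1], [0, 0, 0, 0, 0, 0, -1], [0, 0, 0, 0, 0, 0, -0.4], [0, 0, 0, 0, 0, 0, 0], [0, 0, 0, 0, 0, 0, 0.5], [0, 0, 0, 0, 0, 0, 1], [0, 0, 0, 0, 0, 0, 1], [0, 0, 0, 0, 0, 0, 1]],
], squeeze=20)

```text
clock: 20.62
ee_pos: [0.4776, -0.1825, 0.0881]
eef_rot: [0.03, -3.14, 0.004]
ft_force: [-0.9, -0.2, -0.5]
opening: 0.0851
```

>>> carry_out([
  [[0, 0, -0.01, 0, 0, 0, 1], [0, 0, -0.02, 0, 0, 0, 1], [0, 0, -0.03, 0, 0, 0, 1], [0, 0, -0.04, 0, 0, 0, 1], [0, 0, -0.04, 0, 0, 0, 1], [0, 0, -0.04, 0, 0, 0, 1], [0.05, 0, 0, 0, 0, 0, 1], [0.05, 0, 0, 0, 0, 0, 1], [0.05, 0, 0, 0, 0, 0, 1], [0, 0, 0, 0, 0, 0, 1]],
])

```text
clock: 21.88
ee_pos: [0.3244, -0.1841, 0.269]
eef_rot: [0.027, -3.139, 0.004]
ft_force: [-0.1, 0.4, 0.4]
opening: 0.0853
```

```bash
python3 - <<'E'
from h import *
p,R,s=cur();print(p,s["clock"],s["ft_force"].round(1))
sd=np.array(manip.read_camera("side"));cv2.imwrite("pics/side8.png",sd);zoom(sd,180,320,135,255,5,"pics/s8.png")
t=np.array(manip.read_camera("top"));cv2.imwrite("pics/top8.png",t);zoom(t,205,385,100,225,4,"pics/t8.png")
E
```

```text
[ 0.32441341 -0.18405164  0.26897255] 21.875 [-0.1  0.4  0.4]
```

View pics/s8.png

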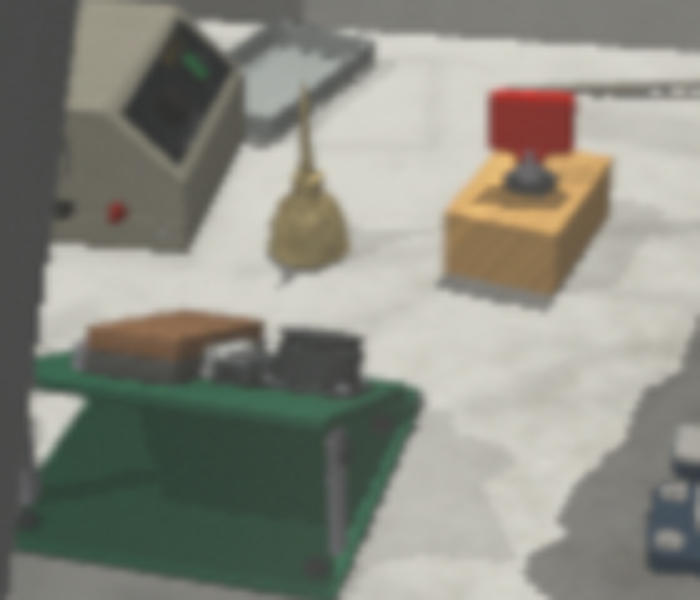

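View pics/top8.png

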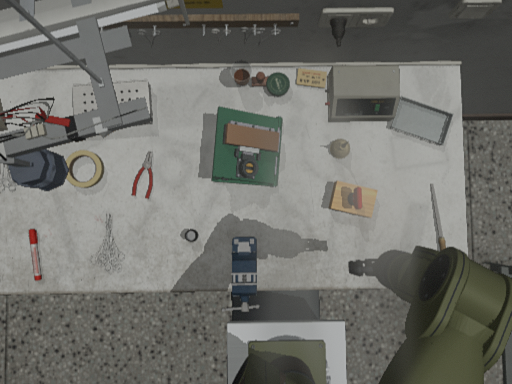

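View pics/t8.png

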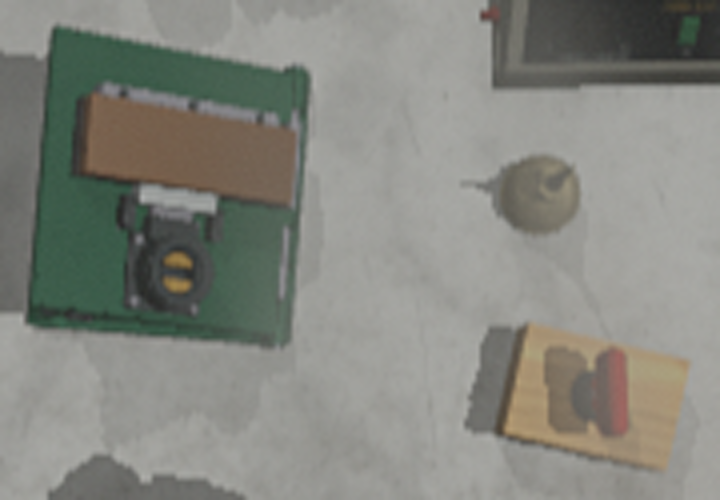

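```bash
python3 - <<'E'
from h import *
im=cv2.imread("pics/top8.png").astype(int);w=np.clip(im[...,2]-im[...,0]-15,0,None)
sub=w[155:180,240:260];m=(sub>10).astype(np.uint8)
for r in range(6,20):print(155+r,' '.join(f"{v:3d}" for v in sub[r,4:18]))
n,l,st,c=cv2.connectedComponentsWithStats(m);cs=[]
for i in range(1,n):
    ys,xs=np.nonzero(l==i)
    if len(ys)>5: ww=sub[ys,xs];cs.append(((xs*ww).sum()/ww.sum()+240,(ys*ww).sum()/ww.sum()+155))
def onplane(uv):
    o,d=ray("top",*uv);b=MOUTH-.009*A0[:,2];return o+d*((b-o)@A0[:,2])/(d@A0[:,2])
print(cs)
if len(cs)==2:
    a,b=[onplane(x) for x in cs];d=A0.T@(b-a);print("slot line",np.degrees(np.arctan2(d[1],d[0]))-90)
t0=cv2.imread("pics/top0.png");zoom(t0,225,275,135,165,8,"pics/a.png");zoom(cv2.imread("pics/top8.png"),225,275,135,165,8,"pics/b.png")
cv2.imwrite("pics/jaw.png",np.vstack([cv2.imread("pics/a.png"),cv2.imread("pics/b.png")]))
# key, stone, bystander comparison
a=cv2.imread("pics/side0.png").astype(int);b=cv2.imread("pics/side8.png").astype(int)
for q in(a,b):
    m=((q[...,2]-q[...,1])>60)[140:180,260:310];ys,xs=np.nonzero(m);print("wing side",xs.mean()+260,ys.mean()+140,len(xs))
E
```

```text
161   0   0   0   0   0   0   0   0   0   0   0   0   0   0
162   0   0   0   0   0   0   0   0   0   0   0   0   0   0
163   0   0   0  14  38  41  39  11   0   0   0   0   0   0
164   0   0  25  49  62  63  58  44   8   0   0   0   0   0
165   0   0  37  53  56  57  59  60  45   0   0   0   0   0
166   0   0   5  20  27  34  41  44  39   0   0   0   0   0
167   0   0   0   0   0   0   0   0   1   0   0   0   0   0
168   0   0   0   0   0   0   0   0   0   0   0   0   0   0
169   0   0  22  21  22   8   0   0   0   0   0   0   0   0
170   0   0  44  54  56  49  43  45  24   0   0   0   0   0
171   0   0  25  56  67  64  66  66  30   0   0   0   0   0
172   0   0   0  28  45  46  48  39   0   0   0   0   0   0
173   0   0   0   0   0   0   1   0   0   0   0   0   0   0
174   0   0   0   0   0   0   0   0   0   0   0   0   0   0
[(np.float64(249.1240157480315), np.float64(164.6240157480315)), (np.float64(248.83125), np.float64(170.75104166666668))]
slot line 1.8350273600083398
wing side 286.10869565217394 158.5326086956522 184
wing side 286.0855614973262 158.57754010695186 187
```

View pics/jaw.png

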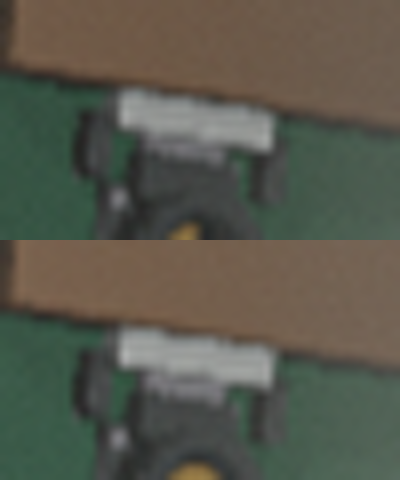

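```bash
python3 -c "
from workcell import manip
print(manip.job_done())"
```

```text
the job is handed in; nothing more can be done
None
```

The stone is locked and the key is back in its block, and the job was handed in after about 22 s of the 67 s allowed.

- **Locking:** The blade went home in the slot, with about 8 N of contact at the floor, 21.5 mm below the mouth against 22 mm expected. I turned the key clockwise about 83°. The cam ran at about 0.1 N m until it hit a hard stop, which I loaded to 1.14 N m.
- **Key return:** I drew the key straight out and lowered it into its hole until the flange took about 6 N. I then released it and backed the arm clear.

Last checks:
- **Slot:** It measures 1.8° off the up-slope line. My reading is only good to about 2°, so I relied on the felt stop rather than this angle.
- **Jaw and stone:** In the top picture the dark gap between them has closed, and the stone lies in its place. The gap is under a pixel wide there, so this only backs up the felt stop.
- **Key:** In the side picture it is upright and within 0.1 pixel of where it started.
- **Oil can, loupe and pliers:** They look unmoved in the last pictures. I checked these by eye only.
- **Camera disagreement:** The two views differed by 1 to 3 mm in x. I corrected for this using the gripper and key positions.

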